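# Load the tube rotor and shift the rotator's gate lever to run

## Robot

A 6-joint arm with a two-finger parallel gripper is mounted at the origin on the work surface. World frame = base frame: x ahead of the robot, y to its left, z up, the work surface at z = 0. Lengths are in mm, angles in rad, forces in N, time in s.
With the tool pointing down it reaches from about 325 to 775 mm from the base axis. Payload 5.5 kg.
Tool frame: the origin (TCP) lies on the centre line of the jaws, within the pads' length; the fingertips stand 11 mm ahead of it and the grasp point (between the pads) lies 8 mm behind it (ctrl.tip_extent is the x of the fingertips in the tool frame, in mm); x points along the fingers, y is the direction in which the jaws open and shut, and the axes are right-handed (so a half turn about x gives the same grasp; the last joint's range is limited). The gripper opens to 85 mm and grips with 20 to 120 N. Pads are 22 mm wide; open, the fingers measure 114 mm over their backs; the gripper's body (76 mm by 85 mm) begins 54 mm behind the grasp point. The pads swing forward as they close: fully open they stand 13 mm farther back than shut.
Start: joints at [-0.057, 0.091, 1.231, -0, 1.82, -0.057], TCP at [600.014, -0.003, 242.275] pointing down, gripper open.
Joint ranges: [-2.87, 2.87], [-0.86, 2.18], [0.17, 2.46], [-1.51, 4.65], [0.06, 2.69], [-2.65, 2.65]. Speed limits (rad/s): [2.57, 2.57, 3.01, 3.14, 3.14, 3.14].

## Interface

Orientations are given as a rotation vector (axis times angle).
In Python, from rig import read_state, imaging, job_done, ctrl gives the robot as it stands.
- The arm moves only by the tool step_arm, never from a script. Its argument "rows" is a list of rows, each an object with "delta_pos": the shift along the tool's x, y, z in mm, a list of three; "delta_rot": the turn, a rotation vector about the tool's x, y, z in degrees, a list of three. In form: [{"delta_pos": [dx, dy, dz], "delta_rot": [ax, ay, az]}, ...]. A call has 1 to 8 rows; each row is the pose to reach, as a shift and turn from the pose commanded when the call began, along the tool's axes at that moment; what a row does not reach only later rows make up. A row lasts 1/8 s, in which the tool goes at most 62.5 mm and 10.7 degrees, less where a joint would pass 70% of its speed; a pose out of reach is approached as far as the arm can. A call with a gripper value outside its range is refused whole. "grip" is the opening, from 0 (shut) to 1 (fully open), set as the call begins (left out, the last holds). The fingers move at their own pace and stop on an object; "squeeze" is the grip in N (left out, the last holds). Time passes only in rows, so rows that repeat a pose let the fingers close. It gives the time, the measured TCP pose, the force and the opening at its end, in the units of the state.
- read_state(): the state, without advancing time (a new reading comes with each control period).
- imaging.camera(name): name is "scene" or "side" or "wrist"; returns a dict with "pixels" (384x512x3 uint8, blue, green, red), "range_z" (384x512 float32, mm along the optical axis (not along the pixel's ray), 0 where there is no reading), "mtx" (3x3 intrinsics, pixels), "rvec" (rotation vector, rad) and "tvec" (3), from world to camera coordinates, as OpenCV has them. Camera axes: x right, y down, z forward; pixel columns grow to the right and rows downward; lengths in mm; the calibration is good to about 2 mm. A picture is of the moment at which its call begins.
- job_done(): hands the job in, once; it reports no verdict.
The state is a dict: "t": time; "q": joint angles; "dq": joint speeds; "joint_efforts": joint torques, N m; "tcp_pos": TCP position; "tcp_rot": TCP orientation; "wrist_force": force on the tool from outside, world axes, zero at the start; "torque": the same for the moment, N m; "opening": finger opening in mm.
Only numpy, scipy, OpenCV 4.12 (cv2) and the standard library are available. Lean on these libraries where they do the work, as an engineer would, in place of code of your own. Each camera call takes 0.05 s, during which the arm holds its last target.

## Task

Get the tube rotator ready to run: lift the rotor of blue-capped tubes off its grey stand and lower it gently and level into the machine's two open slots until both axle ends sit fully on the bottom, and let go. Then take the black-knobbed selector lever from park (white dot) through its zigzag gate all the way to the run end (green dot) and leave it there. Keep the other things on the table where they are.

Things in the scene. Friction and masses are not known exactly. Their poses are not given: they have to be found in the camera images.
- machine: The fixed tube rotator, white, 0.41 m wide. Origin on the table under its middle; x away from the operator, y to the operator's left, z up. Its +y half is a 30 mm high base, 170 x 250 mm, with two blue uprights for the rotor; its -y half is the selector console, 130 mm in x by 170 mm in y, with a blue cover whose top is 110 mm above the table.
- seat_mid (a point): Point midway between the two slots where the rotor's middle belongs when seated, 100 mm above the table. Axes as the machine's; the axle must lie along y.
- slot_left (a point): Middle of the floor of the +y slot, 95 mm above the table, in an upright 10 mm thick (y) and 50 mm wide (x). The slot is open at the top, 13 mm wide in x, straight for 16 mm above its floor, then flared to 36 mm wide at the mouth, 31 mm above its floor.
- slot_right (a point): The same for the -y slot, 184 mm from the other. The uprights' facing sides stand 87 mm either side of seat_mid.
- rotor: The loose tube rotor, about 0.4 kg; origin and axes as rotor_mid. Steel axle 10 mm thick, 210 mm long. Beside the hub on each side a white disc 70 mm across (31 to 38 mm from the middle), then a drum of blue-capped tubes 62 mm across out to 83 mm; the bare axle beyond goes in the slots with 4 mm end play each way. Symmetrical: either end may go left.
- rotor_mid (a point): Centre of the rotor, on the axle half-way along; its y axis runs along the axle. The place to grip: a grey hub, 34 mm thick and 62 mm long along the axle. At the start it lies in its stand, the axle's centre line 67 mm above the table.
- rotor_end_a (a point): Point on the axle's centre line 92 mm from the middle at the rotor's +y end: where the axle rests in a slot (then 100 mm above the table).
- rotor_end_b (a point): The same at the rotor's -y end.
- stand: Fixed grey loading stand, foot 110 x 200 x 10 mm, two uprights like the machine's, slot floors 62 mm above the table, straight to 78 mm, flared tops at 93 mm. Origin on the table under its middle; its y axis runs along the axle it holds.
- knob (a point): Centre of the black ball knob, 30 mm across, on top of the selector lever, 155 mm from the lever's pivot; with the lever upright it is 167 mm above the table. Below the ball are a 16 mm collar and the 9 mm stick, which passes through the gate. The lever leans up to 0.41 rad: hold it lightly (about 20 N) so that the ball can turn between the fingers.
- pivot (a point): Fixed point about which the lever tilts, inside the console, 12 mm above the table. Axes as the machine's. The knob moves on a sphere of 155 mm about it: along y by joint gimbal, along x by joint stick.
- gate_mid (a point): Middle of the gate on top of the blue cover, 110 mm above the table; axes as the machine's. The gate is a 29 (x) by 90 (y) mm opening with dark teeth, 7 mm thick, 94 mm above the pivot. White dot = park, 64 mm to +y; green dot = run, 64 mm to -y.
- near_lane (a point): Middle of the lane nearer the operator, on the cover; 13 mm wide, along y. Lever starts in it at park. A tooth 12 to 46 mm wide from the near side closes it half-way; just before the tooth a 12.5 mm gap leads across to the far lane, just after it another leads back; then it runs on to the run end.
- far_lane (a point): Middle of the far lane, 16 mm from the other in +x, 13 mm wide. Teeth from the far side fill it before the first gap and after the second. Each gap is set by its own sliding tooth plate, by up to 8.5 mm either way along y, apart from the other; this is not measured and must be felt (or seen).
- lamp_bar (a point): Middle of the underside of an aluminium lamp bar over the gate, 240 mm above the table, 24 mm in x, 170 mm in y, 20 mm thick, 28 mm beyond the pivot in x; 10 mm posts 30 mm farther in +x, 75 mm either side. Too low for a gripper held upright over the knob: lean the tool 25 to 45 degrees back towards the operator (-x).
- gimbal (a joint): Lever angle along the gate, rad: negative towards park (+y), 0 upright, positive towards run (-y); stops at -0.41 and +0.41. Stays where left (about 1 N at the knob). 0.01 rad = 1.55 mm at the knob. First tooth stops the lever between -0.29 and -0.10, the last tooth between 0.14 and 0.33; each gap lies just before its tooth and lets the lever through over 0.035 rad.
- stick (a joint): Lever angle across the gate, rad: negative towards the operator (-x), positive away (+x). In the near lane about -0.085 (free from -0.11 to -0.06), in the far lane about +0.085 (0.06 to 0.11). Stays where left (about 1 N at the knob).
- rack: Bystander, to be left where it is: white foam block 75 x 110 x 30 mm full of blue-capped tubes, 93 mm high over all. Origin under its middle.
- jar: Bystander, to be left where it is: steel pot of cotton balls, 68 mm across, 57 mm high. Origin under its middle.
- marker: Bystander, to be left where it is: blue and white pen, 138 mm long, 12 mm thick, lying. Origin under its middle.
- cassette: Bystander, to be left where it is: flat white test cassette, 24 x 72 x 6 mm. Origin under its middle.
- dish: Bystander, to be left where it is: shallow steel lid, 72 mm across, 14 mm high. Origin under its middle.
- timer: Bystander, to be left where it is: red hand-held timer lying flat, 55 x 75 x 18 mm. Origin under its middle.

How it is judged (in metres and radians):
On the way, in this order (a step that is already met when the one before it is completed fails the run):
1. the rotor lies in the machine with both axle ends on the bottom of their slots, let go, the lever still in the near lane (z of rotor_end_a in the frame of machine between 0.096 and 0.1025 m and z of rotor_end_b in the frame of machine between 0.096 and 0.1025 m and horizontal distance between rotor_mid and seat_mid below 0.008 m and angle between the y axis of rotor_mid and the y axis of machine, either way round below 0.05 rad and contact force between the fingers and rotor below 0.1 N and linear speed of rotor below 0.02 m/s and value of joint stick below 0 rad), for 0.2 s.
2. the lever has gone through the first gap into the far lane (value of joint stick above 0.05 rad).
At the end, for the whole second after the job is handed in: Both axle ends lie on the floors of the machine's slots (each within 2.5 mm above seated height), the rotor within 8 mm of its place and in line with the slots, and the lever rests in the near lane within 0.03 rad (5 mm at the knob) of the run end stop; all released and at rest (z of rotor_end_a in the frame of machine between 0.096 and 0.1025 m and z of rotor_end_b in the frame of machine between 0.096 and 0.1025 m and horizontal distance between rotor_mid and seat_mid below 0.008 m and angle between the y axis of rotor_mid and the y axis of machine, either way round below 0.05 rad and value of joint gimbal above 0.38 rad and value of joint stick below -0.03 rad and velocity of joint gimbal below 0.05 rad/s and linear speed of rotor below 0.02 m/s); the robot touches nothing.
It fails at once if a bystander is pushed more than 30 mm from its place (distance of any of rack, jar, marker, cassette, dish, timer from where it was at the start of the episode above 0.03 m).
It fails at once if the rotor is dropped: it moves faster than 0.4 m/s out of the fingers (contact force between the fingers and rotor below 0.1 N and linear speed of rotor above 0.4 m/s).
It also fails if it takes over 54 s, if anything falls off the work surface, if the arm or the gripper's body presses on something with over 40 N, if the wrist force passes 120 N, or if a joint passes its speed limit or range.

## Working session

There is one attempt and no reset: what is moved stays moved. The work goes in short steps, Python scripts to look and compute and a tool call to move; the robot and the scene stay as the last step left them, time stands still between calls to the robot, and variables do not carry over. Pictures are saved under pics/ and viewed, and the job is handed in when it is done.

Besides the shell and the picture viewer there is one more tool, called after "Request:" as name(argument=value, ...), one argument or row to a line, values as JSON. step_arm: Moves the arm, as the interface text tells. Its arguments: {"type":"object","properties":{"rows":{"type":"array"},"grip":{"type":"number"},"squeeze":{"type":"number"}},"required":["rows"]}

```bash
ls; mkdir -p pics; cat > h.py <<'E'
import numpy as np, cv2
from rig import read_state, imaging, job_done, ctrl
def cam(n,save=None):
    c=imaging.camera(n); R=cv2.Rodrigues(np.array(c['rvec'],float))[0]; c['R']=R; c['t']=np.array(c['tvec'],float).ravel(); c['C']=-R.T@c['t']
    c['mtx']=np.array(c['mtx'],float)
    if save: cv2.imwrite('pics/'+save+'.png',c['pixels'])
    return c
def cloud(c):
    h,w=c['range_z'].shape; u,v=np.meshgrid(np.arange(w),np.arange(h)); K=c['mtx']; z=c['range_z'].astype(float)
    P=np.stack([(u-K[0,2])/K[0,0]*z,(v-K[1,2])/K[1,1]*z,z],-1)
    W=(P-c['t'])@c['R']; W[z<=0]=np.nan; return W
def ray(c,u,v,zz):
    d=c['R'].T@np.linalg.inv(c['mtx'])@np.array([u,v,1.]); s=(zz-c['C'][2])/d[2]; return c['C']+s*d
def proj(c,p):
    q=c['mtx']@(c['R']@np.array(p,float)+c['t']); return q[:2]/q[2]
E
python3 - <<'E'
from h import *
import pickle
for n in ['scene','side','wrist']:
    c=cam(n,n+'0'); pickle.dump(c,open(n+'0.pkl','wb')); print(n,c['C'],c['R'][2])
print(read_state(),ctrl.tip_extent)
E
```

```text
pics
scene [1283.41074902  131.0028046  1081.16762252] [-0.62890088 -0.09619133 -0.77151209]
side [ 12.78246983 848.28905578 797.5372349 ] [ 0.46440746 -0.70013796 -0.54233988]
wrist [599.51704467  69.32560401 373.32922219] [ 4.45377460e-05 -2.72284868e-01 -9.62216685e-01]
{'t': 0.15, 'q': array([-5.66808958e-02,  9.17214967e-02,  1.23162349e+00, -1.84717316e-05,
        1.81977940e+00, -5.67238158e-02]), 'dq': array([-5.96307315e-05, -1.67053600e-03, -3.49183493e-03,  8.19885716e-05,
        5.93107235e-04, -5.02014171e-04]), 'joint_efforts': array([ 1.18562282e-03, -4.59372532e+01, -4.18527281e+01, -2.23398712e-05,
        9.54780931e-03, -9.16542831e-06]), 'tcp_pos': array([5.99808669e+02, 1.46297761e-02, 2.41381256e+02]), 'tcp_rot': array([ 1.20849816,  1.21039532, -1.21026553]), 'wrist_force': array([ 0.2438725 , -0.25510631, -0.78058347]), 'torque': array([ 0.01039011, -0.03119061, -0.00180943]), 'opening': 85.30366529590894} 11.0
```

View pics/scene0.png

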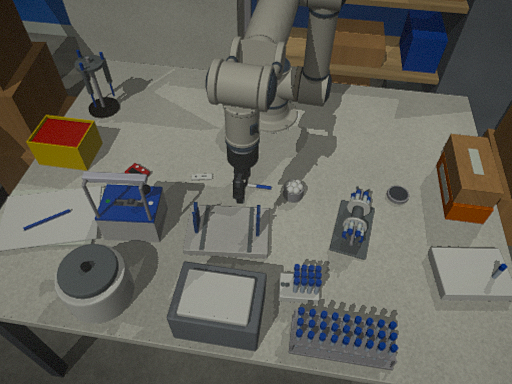

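View pics/side0.png

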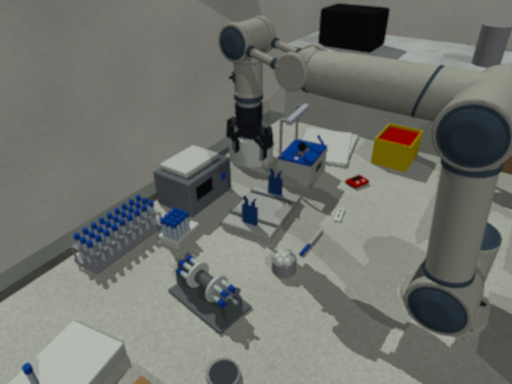

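View pics/wrist0.png

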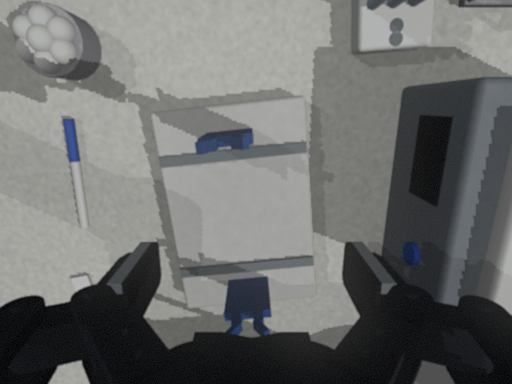

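The scene picture shows the rotor on its stand at (355,220), the machine's base at (228,228), and the console with lamp bar and gate at (130,205). Next I'll measure them from depth.

```bash
python3 - <<'E'
from h import *
import pickle
for n in ['scene','side']:
    c=pickle.load(open(n+'0.pkl','rb')); W=cloud(c)
    pix=c['pixels'].astype(int); hsv=cv2.cvtColor(c['pixels'],cv2.COLOR_BGR2HSV)
    P=W[np.isfinite(W[...,2])]
    t=P[(abs(P[:,2])<8)]; print(n,'table z',np.median(t[:,2]),P.shape)
    big=cv2.resize(c['pixels'],None,fx=4,fy=4,interpolation=cv2.INTER_CUBIC)
    if n=='scene':
        cv2.imwrite('pics/s_rot.png',big[720:1060,1240:1640]); cv2.imwrite('pics/s_mach.png',cv2.resize(big[640:1080,320:1120],None,fx=1,fy=1))
    else:
        cv2.imwrite('pics/d_rot.png',big[960:1360,600:1080]); cv2.imwrite('pics/d_mach.png',big[400:1000,860:1340])
    for (name,u,v) in ([('hub',355,220),('rack?',308,275),('cov',130,205),('base',228,230)] if n=='scene' else [('hub',208,283),('base',262,216)]):
        print(name,W[v-1:v+2,u-1:u+2].reshape(-1,3).round(0).tolist()[::4])
    # blue mask
    m=((hsv[...,0]>100)&(hsv[...,0]<130)&(hsv[...,1]>130)&(hsv[...,2]>60)).astype(np.uint8)
    k,l,st,ce=cv2.connectedComponentsWithStats(m)
    for i in range(1,k):
        if st[i,4]>15:
            q=W[l==i]; q=q[np.isfinite(q[:,0])]
            if len(q): print(st[i,4],ce[i].round(),np.median(q,0).round(),q.min(0).round(),q.max(0).round())
E
```

```text
scene table z -0.5115205417985416 (195879, 3)
hub [[539.0, 315.0, 96.0], [538.0, 319.0, 90.0], [544.0, 321.0, 94.0]]
rack? [[738.0, 194.0, 92.0], [720.0, 199.0, 56.0], [740.0, 200.0, 87.0]]
cov [[541.0, -386.0, 20.0], [539.0, -385.0, 12.0], [539.0, -383.0, 8.0]]
base [[589.0, -55.0, 27.0], [592.0, -51.0, 28.0], [595.0, -47.0, 28.0]]
986 [41. 11.] [-1586. -2018.  -556.] [-1620. -2240.  -661.] [ -421. -1268.    56.]
35 [253.   5.] [-1590.  -326.  -363.] [-1625.  -335.  -413.] [-1573.  -309.  -322.]
1156 [384.  16.] [-1588.   622.  -353.] [-1620.   197.  -503.] [ 77. 903. 481.]
226 [301.  17.] [-1590.    26.  -421.] [-1622.   -30.  -500.] [-1562.    73.  -340.]
1433 [425.  50.] [-713.  698.  -81.] [-801.  613. -209.] [-694.  785.   -7.]
18 [78. 53.] [  60. -704.  231.] [-1388. -1700.  -748.] [  65. -700.  241.]
17 [101.  55.] [  59. -618.  231.] [ -626. -1041.  -224.] [  65. -612.  244.]
18 [81. 66.] [ 136. -659.  233.] [ 128. -665.  214.] [ 142. -655.  242.]
1572 [127. 204.] [ 612. -353.  110.] [ 492. -495.    4.] [ 671. -254.  199.]
39 [263. 186.] [388.  27.   9.] [381.   3.   5.] [39
[... 3181 characters left out ...]
71.] [549.  34.  34.] [596.  47. 125.]
340 [174. 217.] [731. 201.  93.] [704.  89.  14.] [833. 234.  99.]
115 [ 83. 240.] [864. 414.  96.] [834. 406.  83.] [903. 420. 102.]
37 [305. 249.] [383.  30.  13.] [380.   7.   4.] [387.  56.  15.]
25 [188. 258.] [579. 310.  95.] [572. 301.  85.] [585. 313.  97.]
26 [181. 262.] [583. 331.  94.] [576. 321.  76.] [593. 337.  97.]
23 [179. 270.] [584. 344.  75.] [577. 336.  68.] [590. 349.  78.]
40 [231. 289.] [425. 332.  92.] [418. 324.  69.] [433. 337.  99.]
40 [224. 293.] [429. 354.  94.] [423. 344.  86.] [439. 360.  98.]
56 [222. 303.] [430. 364.  70.] [422. 334.  10.] [463. 371.  79.]
73 [ 27. 368.] [626. 713. 100.] [622. 706.  84.] [636. 719. 104.]
```

```bash
python3 - <<'E'
from h import *
a=cv2.imread('pics/s_rot.png');b=cv2.imread('pics/d_rot.png');c=cv2.imread('pics/s_mach.png');d=cv2.imread('pics/d_mach.png')
print(a.shape,b.shape,c.shape,d.shape)
E
```

```text
(340, 400, 3) (400, 480, 3) (440, 800, 3) (600, 480, 3)
```

View pics/s_rot.png

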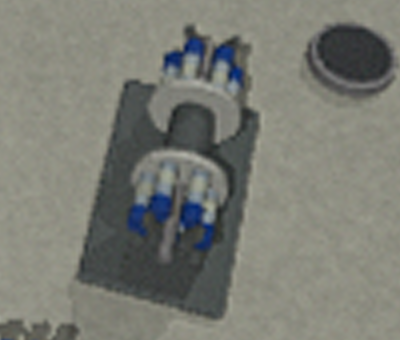

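View pics/d_rot.png

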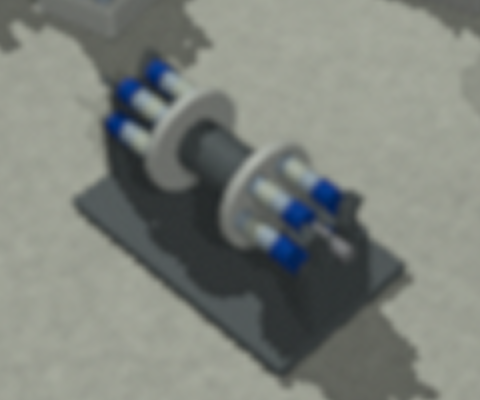

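View pics/s_mach.png

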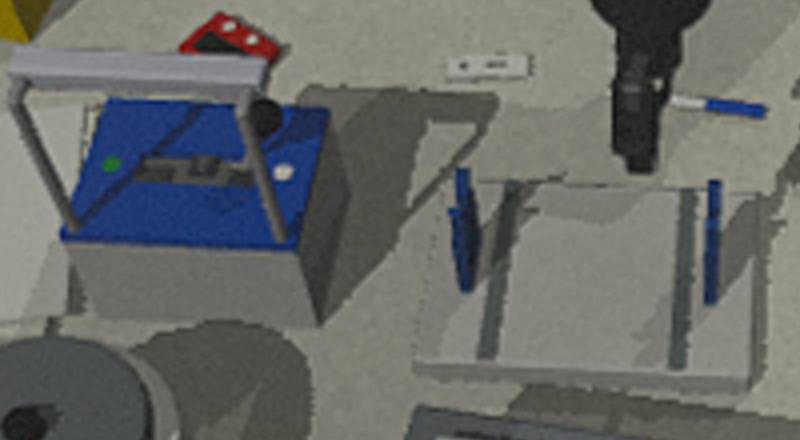

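View pics/d_mach.png

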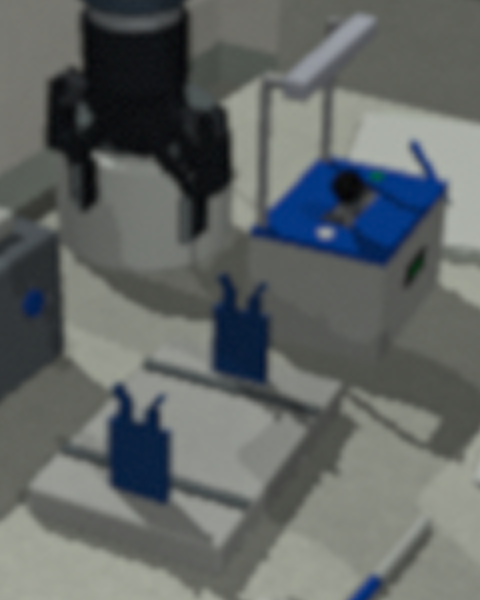

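The stand lies along about world x, with the rotor hub near (505,335). The machine's uprights are near (612,-145) and (593,38). I'll refine with rectangle fits.

```bash
python3 - <<'E'
from h import *
import pickle
def rect(q,name):
    r=cv2.minAreaRect(q[:,:2].astype(np.float32)); print(name,len(q),np.round(r[0],1),np.round(r[1],1),round(r[2],2))
for n in ['scene','side','wrist']:
    c=pickle.load(open(n+'0.pkl','rb')); W=cloud(c); P=W.reshape(-1,3); col=c['pixels'].reshape(-1,3).astype(int)
    ok=np.isfinite(P[:,0]); P=P[ok]; col=col[ok]
    off=0 if n!='side' else 2.2
    z=P[:,2]-off
    m=(abs(P[:,0]-505)<150)&(abs(P[:,1]-335)<110)&(z>5)&(z<14)&(col.max(1)<100)
    if m.sum()>50: rect(P[m],n+' stand')
    # discs etc: rotor points above 60 
    m=(abs(P[:,0]-505)<120)&(abs(P[:,1]-335)<60)&(z>60)
    if m.sum()>50: 
        q=P[m]; rect(q,n+' rotor'); print(np.percentile(q[:,2],[2,98]))
    m=(P[:,0]>470)&(P[:,0]<720)&(P[:,1]>-210)&(P[:,1]<110)&(z>24)&(z<34)
    if n=='side': m&=P[:,0]<690
    if m.sum()>50: rect(P[m],n+' base')
    for y0 in (-145,38):
        m=(abs(P[:,1]-y0)<14)&(abs(P[:,0]-595)<45)&(z>45)&(z<124)&(col[:,0]>col[:,2]+25)
        if m.sum()>10: q=P[m]; print(n,'upr',m.sum(),q.mean(0).round(1),np.percentile(q[:,0],[2,98]).round(1),np.percentile(q[:,1],[2,98]).round(1))
    m=(P[:,0]>480)&(P[:,0]<720)&(P[:,1]>-480)&(P[:,1]<-210)&(z>104)&(z<116)
    if m.sum()>50: rect(P[m],n+' cover')
    m=(P[:,0]>480)&(P[:,0]<720)&(P[:,1]>-480)&(P[:,1]<-210)&(z>225)&(z<275)
    if m.sum()>20: rect(P[m],n+' bar'); print(P[m].min(0),P[m].max(0))
    m=(P[:,0]>480)&(P[:,0]<720)&(P[:,1]>-480)&(P[:,1]<-210)&(z>125)&(z<180)&(col.max(1)<60)
    if m.sum()>5: print('knob',m.sum(),np.median(P[m],0))
    # tallest things
    for nm,x0,y0 in [('jar',430,100),('dish',380,470)]:
        pass
E
```

```text
scene stand 870 [503.3 328.6] [135.7 347.2] 72.05
scene rotor 1032 [505.8 327.5] [ 68.7 210.8] 81.06
[61.90644913 99.39251281]
scene base 3320 [586.1 -53.8] [173.5 249.9] 6.21
scene upr 75 [ 606.6 -144.6   93.3] [580.  622.2] [-150.6 -139. ]
scene upr 79 [587.4  38.1  92.6] [560.3 602.7] [32.4 43.2]
scene cover 1776 [ 597.6 -344.3] [135.1 171.8] 5.92
scene bar 764 [ 636.2 -338.8] [ 49.3 169.9] 5.89
[ 606.25007212 -424.69803342  225.63537392] [ 668.47309714 -254.56883753  264.5115489 ]
knob 65 [ 585.1366528  -286.41442788  165.91480389]
side stand 1449 [503.6 330.5] [108.6 198.3] 81.13
side rotor 1433 [502.3 328.9] [ 70.  204.7] 81.18
[ 63.80864303 101.90718211]
side base 1836 [584.7 -51. ] [171.4 252.9] 6.98
side upr 207 [ 592.6 -141.3   80.7] [571.6 614.9] [-148. -136.]
side upr 237 [573.2  41.6  80.5] [551.  595.4] [35.3 46.3]
side cover 738 [ 596.8 -342.4] [132.8 176.5] 5.94
side bar 268 [ 635.3 -335.7] [ 49.2 170.5] 6.28
[ 603.90825191 -421.33980928  227.53646375] [ 668.42755357 -252.14272495  265.85932741]
knob 50 [ 571.97002686 -282.82257163  162.35219869]
wrist base 24484 [586.  -53.2] [170.4 249.5] 6.06
wrist upr 406 [ 594.2 -143.2  104. ] [571.9 618.3] [-149.7 -137.9]
wrist upr 526 [576.5  39.3 107.1] [554.6 599.4] [33.2 45. ]
```

```bash
cat >> h.py <<'E'
from scipy.spatial.transform import Rotation as Ro
def go(p,R,ref=None):
    """delta from current (measured) to world pos p, rotation matrix R (cols tool axes)"""
    s=read_state(); R0=Ro.from_rotvec(s['tcp_rot']).as_matrix()
    if ref is not None: R0=ref
    dp=R0.T@(np.array(p)-s['tcp_pos']); dr=Ro.from_matrix(R0.T@R).as_rotvec(degrees=True)
    print('t',round(s['t'],2),'pos',s['tcp_pos'].round(1),'open',round(s['opening'],1),'F',s['wrist_force'].round(1)); print('dpos',dp.round(1),'drot',dr.round(2))
def Rdown(jaw,lean=0):
    """jaw dir yaw deg; tool x down"""
    a=np.radians(jaw); y=np.array([np.cos(a),np.sin(a),0]); x=np.array([0,0,-1.]); return np.stack([x,y,np.cross(x,y)],1)
E
python3 - <<'E'
from h import *
s=read_state(); print(Ro.from_rotvec(s['tcp_rot']).as_matrix().round(3))
go([503.5,329,160],Rdown(81.1)); go([503.5,329,160],Rdown(81.1-180))
E
```

```text
[[-0.002  1.     0.   ]
 [ 0.     0.    -1.   ]
 [-1.    -0.002 -0.   ]]
t 0.15 pos [599.8   0.  241.4] open 85.3 F [ 0.2 -0.3 -0.8]
dpos [  81.6  -96.2 -329. ] drot [-8.11e+01 -7.00e-02  7.00e-02]
t 0.15 pos [599.8   0.  241.4] open 85.3 F [ 0.2 -0.3 -0.8]
dpos [  81.6  -96.2 -329. ] drot [9.89e+01 7.00e-02 7.00e-02]
```

Request:
step_arm(
  rows=[
    {"delta_pos": [41,-96,-329],"delta_rot": [-81,0,0]},
    {"delta_pos": [41,-96,-329],"delta_rot": [-81,0,0]},
    {"delta_pos": [41,-96,-329],"delta_rot": [-81,0,0]},
    {"delta_pos": [41,-96,-329],"delta_rot": [-81,0,0]},
    {"delta_pos": [41,-96,-329],"delta_rot": [-81,0,0]},
    {"delta_pos": [41,-96,-329],"delta_rot": [-81,0,0]},
    {"delta_pos": [41,-96,-329],"delta_rot": [-81,0,0]},
    {"delta_pos": [41,-96,-329],"delta_rot": [-81,0,0]},
  ],
  grip=1,
)

```text
t: 1.15
tcp_pos: [503.5, 329.7, 200.6]
tcp_rot: [0.118, 1.568, -0.119]
wrist_force: [-0.1, -0.7, 0.4]
opening: 85.6
```

Request:
step_arm(
  rows=[
    {"delta_pos": [0,0,0],"delta_rot": [0,0,0]},
  ],
)

```text
t: 1.27
tcp_pos: [503.8, 329.1, 200.8]
tcp_rot: [0.124, 1.568, -0.124]
wrist_force: [-0.2, -0.1, 0.1]
opening: 85.7
```

```bash
python3 - <<'E'
from h import *
import pickle
c=cam('wrist','wrist1'); pickle.dump(c,open('wrist1.pkl','wb'))
W=cloud(c);P=W.reshape(-1,3);col=c['pixels'].reshape(-1,3).astype(int)
def rect(q,name):
    r=cv2.minAreaRect(q[:,:2].astype(np.float32)); print(name,len(q),np.round(r[0],1),np.round(r[1],1),round(r[2],2))
ok=np.isfinite(P[:,0])&(abs(P[:,0]-505)<120)&(abs(P[:,1]-328)<60); P=P[ok];col=col[ok]
m=(P[:,2]>60)&(P[:,2]<106)
rect(P[m],'rotor')
m=(P[:,2]>5)&(P[:,2]<14); rect(P[m],'stand')
m=(P[:,2]>88)&(P[:,2]<106); q=P[m]; rect(q,'hi'); print(np.percentile(q[:,2],98))
go([503.5,329,59],Rdown(81.1))
E
```

```text
rotor 13068 [506.8 329.4] [ 69.1 210.5] 80.7
stand 7121 [505.9 329.4] [110.2 198.1] 81.05
hi 5679 [506.6 329.3] [ 56.8 194.4] 81.32
102.34712180645623
t 1.32 pos [503.9 328.9 200.9] open 85.9 F [-0.1 -0.4  0.8]
dpos [141.9   0.   -0.4] drot [-0.23 -0.03  0.02]
```

View pics/wrist1.png

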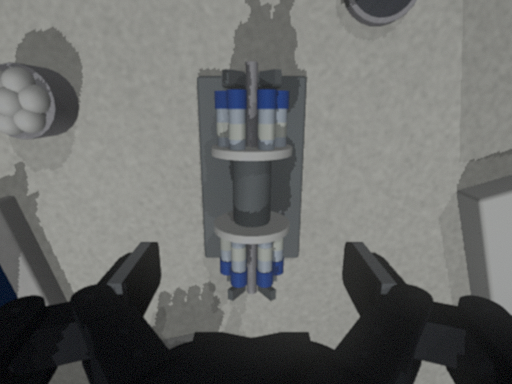

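Request:
step_arm(
  rows=[
    {"delta_pos": [40,0,1.2],"delta_rot": [0,0,0]},
    {"delta_pos": [80,0,1.2],"delta_rot": [0,0,0]},
    {"delta_pos": [115,0,1.2],"delta_rot": [0,0,0]},
    {"delta_pos": [135,0,1.2],"delta_rot": [0,0,0]},
    {"delta_pos": [142,0,1.2],"delta_rot": [0,0,0]},
    {"delta_pos": [142,0,1.2],"delta_rot": [0,0,0]},
  ],
)

```text
t: 2.08
tcp_pos: [505.6, 328.9, 60.0]
tcp_rot: [0.124, 1.567, -0.123]
wrist_force: [-0.5, 1.0, 1.0]
opening: 85.5
```

Request:
step_arm(
  rows=[
    {"delta_pos": [0,0,0],"delta_rot": [0,0,0]},
    {"delta_pos": [0,0,0],"delta_rot": [0,0,0]},
    {"delta_pos": [0,0,0],"delta_rot": [0,0,0]},
    {"delta_pos": [0,0,0],"delta_rot": [0,0,0]},
    {"delta_pos": [0,0,0],"delta_rot": [0,0,0]},
  ],
  grip=0,
  squeeze=60,
)

```text
t: 2.7
tcp_pos: [505.6, 329.0, 60.3]
tcp_rot: [0.124, 1.566, -0.123]
wrist_force: [-0.5, -0.7, 4.6]
opening: 32.2
```

Request:
step_arm(
  rows=[
    {"delta_pos": [-3,0,0],"delta_rot": [0,0,0]},
    {"delta_pos": [-10,0,0],"delta_rot": [0,0,0]},
    {"delta_pos": [-25,0,0],"delta_rot": [0,0,0]},
    {"delta_pos": [-50,0,0],"delta_rot": [0,0,0]},
    {"delta_pos": [-80,0,0],"delta_rot": [0,0,0]},
    {"delta_pos": [-110,0,0],"delta_rot": [0,0,0]},
    {"delta_pos": [-125,0,0],"delta_rot": [0,0,0]},
    {"delta_pos": [-125,0,0],"delta_rot": [0,0,0]},
  ],
)

```text
t: 3.7
tcp_pos: [505.7, 329.1, 185.9]
tcp_rot: [0.124, 1.565, -0.122]
wrist_force: [0.0, -0.8, -4.2]
opening: 32.4
```

```bash
python3 - <<'E'
from h import *
import pickle
cam('wrist','wrist2');c=cam('side','side2');c2=cam('scene','scene2')
for c in (c,c2):
    W=cloud(c);P=W.reshape(-1,3)
    m=np.isfinite(P[:,0])&(abs(P[:,0]-505)<120)&(abs(P[:,1]-328)<50)&(P[:,2]>140)&(P[:,2]<230);q=P[m]
    print(len(q), cv2.minAreaRect(q[:,:2].astype(np.float32)))
cv2.imwrite('pics/side2z.png',cv2.resize(cam('side')['pixels'][160:340,120:300],None,fx=3,fy=3))
go([586,-53,183],Rdown(6.05))
E
```

```text
1408 ((495.7105712890625, 331.67779541015625), (100.1156234741211, 184.89041137695312), 67.75748443603516)
958 ((531.840576171875, 319.48809814453125), (95.92922973632812, 153.7806854248047), 65.25045776367188)
t 3.9 pos [504.6 328.5 182.2] open 31.9 F [ 0.6  0.6 -5. ]
dpos [  -0.4 -364.   140.1] drot [ 7.495e+01 -5.000e-02  1.900e-01]
```

View pics/side2z.png

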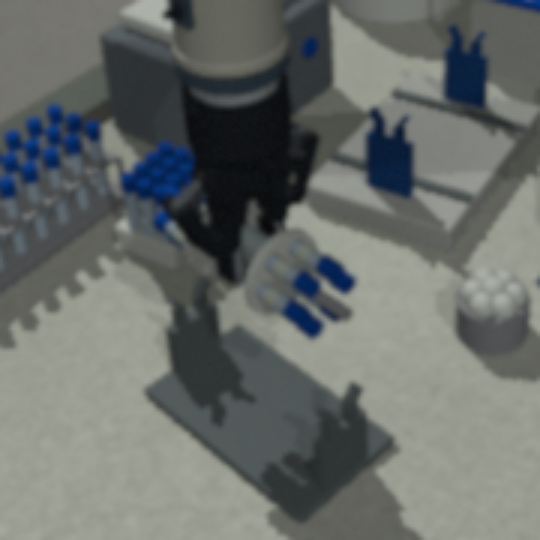

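View pics/wrist2.png

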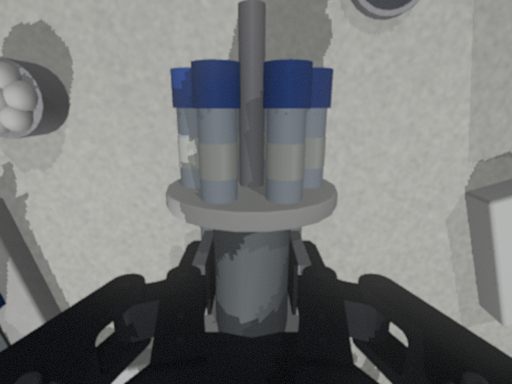

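The rotor is lifted, centred in the fingers and looks level. The axle runs along column 252 in the wrist view. I'll measure its slope, its axial offset and where it lies in the tool frame.

```bash
cat > meas.py <<'E'
from h import *
def axle():
    c=cam('wrist'); s=read_state(); W=cloud(c); R=Ro.from_rotvec(s['tcp_rot']).as_matrix()
    T=(W-s['tcp_pos'])@R  # tool frame
    # axle pixels: near tool y=0, |z|>40
    m=np.isfinite(T[...,0])&(abs(T[...,1])<9)&(abs(T[...,0]+8)<25)&(T[...,2]<-40)&(T[...,2]>-130)
    q=T[m]; print('n',m.sum())
    # top surface per z-bin
    for z0 in range(-110,-40,10):
        b=q[(q[:,2]>z0)&(q[:,2]<=z0+10)]
        if len(b)>10: print(z0+5,'y mid',round((np.percentile(b[:,1],3)+np.percentile(b[:,1],97))/2,2),'w',round(np.ptp(np.percentile(b[:,1],[3,97])),1),'x top',round(np.percentile(b[:,0],10),2), 'wz',round((R@np.array([np.percentile(b[:,0],10),0,z0+5])+s['tcp_pos'])[2],1))
    print('tip z',np.percentile(q[:,2],[0,1,3]).round(1))
    # disc outer face
    m=np.isfinite(T[...,0])&(abs(T[...,1])<25)&(abs(T[...,1])>6)&(T[...,0]<-35)&(T[...,0]>-45)&(T[...,2]<-20)&(T[...,2]>-60)
    print('disc rim z',np.percentile(T[m][:,2],[2,50,98]).round(1) if m.any() else None)
E
python3 -c "
from meas import *
axle()"
```

```text
n 7929
-105 y mid 0.2 w 9.6 x top -12.37 wz 195.0
-95 y mid 0.37 w 9.4 x top -12.36 wz 195.0
-85 y mid 0.18 w 12.3 x top -31.45 wz 214.0
-75 y mid 0.02 w 13.6 x top -32.47 wz 215.0
-65 y mid -0.02 w 16.5 x top -32.22 wz 214.8
-55 y mid 0.0 w 16.5 x top -32.25 wz 214.8
-45 y mid -0.02 w 16.6 x top -32.35 wz 214.8
tip z [-104.7 -103.6 -101.9]
disc rim z [-37.8 -34.9 -30.9]
```

Request:
step_arm(
  rows=[
    {"delta_pos": [-3,-20,8],"delta_rot": [4,0,0]},
    {"delta_pos": [-5,-60,23],"delta_rot": [12,0,0]},
    {"delta_pos": [-5,-115,44],"delta_rot": [22,0,0]},
    {"delta_pos": [-5,-170,65],"delta_rot": [32,0,0]},
    {"delta_pos": [-5,-225,86],"delta_rot": [42,0,0]},
    {"delta_pos": [-5,-280,108],"delta_rot": [52,0,0]},
    {"delta_pos": [-5,-325,126],"delta_rot": [62,0,0]},
    {"delta_pos": [-5,-352,136],"delta_rot": [70,0,0]},
  ],
)

```text
t: 4.95
tcp_pos: [584.1, -43.9, 188.9]
tcp_rot: [1.073, 1.29, -1.075]
wrist_force: [-0.0, 0.9, -5.0]
opening: 32.5
```

```bash
python3 - <<'E'
from h import *
go([585.8,-53,187],Rdown(6.0))
E
```

```text
t 4.95 pos [584.1 -43.9 188.9] open 32.5 F [-0.   0.9 -5. ]
dpos [1.9 0.  9.3] drot [4.42 0.04 0.05]
```

Request:
step_arm(
  rows=[
    {"delta_pos": [1,0,9.3],"delta_rot": [4.7,0,0]},
    {"delta_pos": [1,0,9.3],"delta_rot": [4.7,0,0]},
    {"delta_pos": [1,0,9.3],"delta_rot": [4.7,0,0]},
  ],
)

```text
t: 5.32
tcp_pos: [585.9, -49.3, 188.2]
tcp_rot: [1.127, 1.26, -1.127]
wrist_force: [-0.0, 0.9, -4.2]
opening: 32.3
```

```bash
python3 - <<'E'
from meas import *
go([585.8,-53,187],Rdown(6.0)); axle()
c=cam('wrist','wrist3')
W=cloud(c);P=W.reshape(-1,3);col=c['pixels'].reshape(-1,3).astype(int)
m=np.isfinite(P[:,0])&(P[:,2]>100)&(P[:,2]<130)&(abs(P[:,1]-38)<20)&(col[:,0]>col[:,2]+20)
q=P[m];print(len(q),q.mean(0),np.percentile(q[:,0],[2,98]),np.percentile(q[:,1],[2,98]))
for lo,hi in ((100,110),(110,118),(118,124),(124,130)):
    b=q[(q[:,2]>lo)&(q[:,2]<hi)]
    if len(b): print(lo,np.percentile(b[:,0],[0,2,98,100]).round(1),np.percentile(b[:,1],[2,98]).round(1), np.sort(b[:,0])[np.argmax(np.diff(np.sort(b[:,0])))+np.array([0,1])])
for n in('scene','side'):
    c=cam(n,n+'3'); 
    cc=c['pixels'][180:270,180:290] if n=='scene' else c['pixels'][150:260,210:330]
    cv2.imwrite('pics/z_%s3.png'%n,cv2.resize(cc,None,fx=5,fy=5,interpolation=cv2.INTER_CUBIC))
E
```

```text
t 5.33 pos [585.9 -49.3 188.2] open 32.3 F [-0.   0.9 -4.2]
dpos [ 1.2 -0.5  3.7] drot [ 0.34 -0.01  0.02]
n 7830
-105 y mid 0.01 w 9.2 x top -12.44 wz 200.8
-95 y mid 0.02 w 9.4 x top -12.48 wz 200.8
-85 y mid -0.39 w 11.6 x top -31.41 wz 219.7
-75 y mid -0.24 w 13.7 x top -32.5 wz 220.8
-65 y mid -0.1 w 16.5 x top -32.32 wz 220.6
-55 y mid -0.07 w 16.4 x top -32.32 wz 220.6
-45 y mid -0.08 w 16.6 x top -32.32 wz 220.6
tip z [-104.3 -103.2 -101.5]
disc rim z [-37.3 -34.5 -30.4]<stdin>:6: RuntimeWarning: Mean of empty slice.
  ret = um.true_divide(
Traceback (most recent call last):
IndexError: index -1 is out of bounds for axis 0 with size 0
```

View pics/wrist3.png

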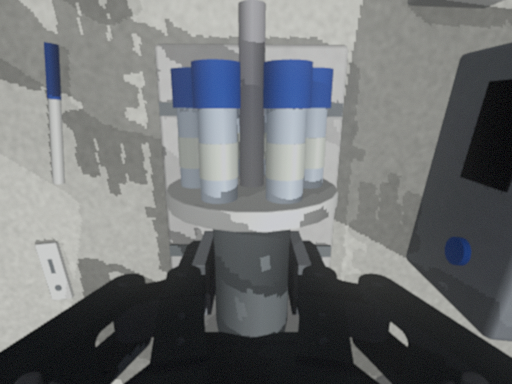

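Request:
step_arm(
  rows=[
    {"delta_pos": [1,-0.4,3.7],"delta_rot": [0.3,0,0]},
    {"delta_pos": [1,-0.4,3.7],"delta_rot": [0.3,0,0]},
  ],
)

```text
t: 5.68
tcp_pos: [586.2, -52.9, 187.2]
tcp_rot: [1.131, 1.257, -1.132]
wrist_force: [0.0, 0.9, -4.5]
opening: 32.5
```

```bash
python3 - <<'E'
from meas import *
go([585.8,-53,187],Rdown(6.0)); 
for n in('scene','side'):
    c=cam(n,n+'3'); 
    cc=c['pixels'][160:250,180:290] if n=='scene' else c['pixels'][150:260,210:330]
    cv2.imwrite('pics/z_%s3.png'%n,cv2.resize(cc,None,fx=5,fy=5,interpolation=cv2.INTER_CUBIC))
    W=cloud(c);P=W.reshape(-1,3);col=c['pixels'].reshape(-1,3).astype(int)
    z=P[:,2]-(2.2 if n=='side' else 0)
    for y0 in (-144,39):
        m=np.isfinite(P[:,0])&(z>100)&(z<127)&(abs(P[:,1]-y0)<12)&(abs(P[:,0]-585)<45)&(col[:,0]>col[:,2]+25)
        q=P[m]; print(n,y0,len(q), q.mean(0).round(1) if len(q) else '')
    # axle ends: bare axle |along|>85 at z~195
    u=np.array([-np.sin(np.radians(6)),np.cos(np.radians(6))]); d=P[:,:2]-[585.8,-53]; al=d@u
    m=np.isfinite(P[:,0])&(abs(al)>86)&(abs(al)<112)&(abs(d@[u[1],-u[0]])<15)&(z>180)&(z<210)
    for sg in (-1,1):
        b=P[m&(al*sg>0)]
        if len(b)>3: print('axle',sg,len(b),b.mean(0).round(1),'al max',np.abs((b[:,:2]-[585.8,-53])@u).max().round(1), 'ztop',b[:,2].max().round(1))
E
```

```text
t 5.67 pos [586.2 -52.9 187.2] open 32.5 F [ 0.   0.9 -4.5]
dpos [ 0.2 -0.4  0. ] drot [0.02 0.01 0.01]
scene -144 42 [ 596.4 -145.4  113.7]
scene 39 40 [574.8  37.3 113.9]
axle -1 28 [ 598.9 -149.1  196.4] al max 105.7 ztop 201.0
axle 1 27 [577.8  41.6 196.4] al max 103.6 ztop 200.9
side -144 30 [ 593.  -141.6  112.6]
side 39 35 [576.3  41.  113.5]
axle 1 22 [574.4  43.4 198.2] al max 106.9 ztop 203.5
```

View pics/z_scene3.png

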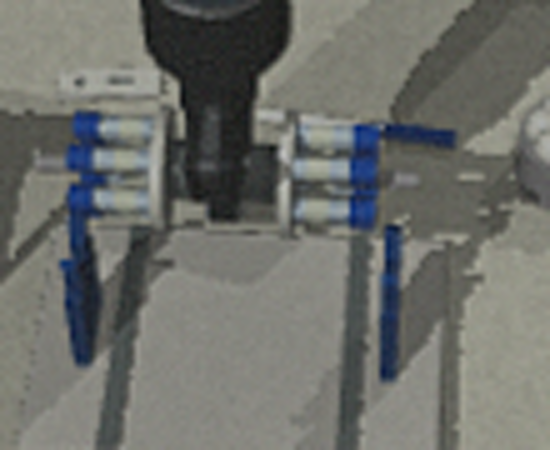

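View pics/z_side3.png

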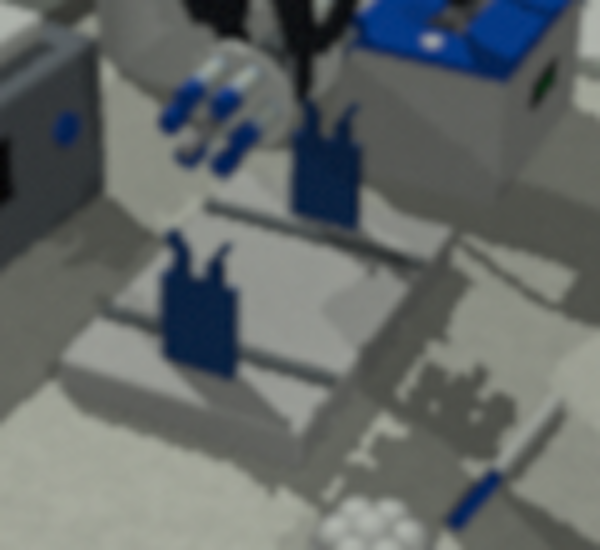

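Request:
step_arm(
  rows=[
    {"delta_pos": [8,-0.2,0],"delta_rot": [0,0,0]},
    {"delta_pos": [24,-0.2,0],"delta_rot": [0,0,0]},
    {"delta_pos": [42,-0.2,0],"delta_rot": [0,0,0]},
    {"delta_pos": [58,-0.2,0],"delta_rot": [0,0,0]},
    {"delta_pos": [68,-0.2,0],"delta_rot": [0,0,0]},
    {"delta_pos": [74,-0.2,0],"delta_rot": [0,0,0]},
    {"delta_pos": [77,-0.2,0],"delta_rot": [0,0,0]},
  ],
)

```text
t: 6.65
tcp_pos: [586.1, -53.0, 110.2]
tcp_rot: [1.132, 1.257, -1.132]
wrist_force: [0.3, 0.2, -5.1]
opening: 32.3
```

```bash
python3 - <<'E'
from meas import *
go([585.8,-53,92.5],Rdown(6.0)); 
for n in('scene','side'):
    c=cam(n,n+'4'); 
    cc=c['pixels'][180:250,180:290] if n=='scene' else c['pixels'][150:260,210:330]
    cv2.imwrite('pics/z_%s4.png'%n,cv2.resize(cc,None,fx=5,fy=5,interpolation=cv2.INTER_CUBIC))
E
```

```text
t 6.65 pos [586.1 -53.  110.2] open 32.3 F [ 0.3  0.2 -5.1]
dpos [17.7 -0.3 -0. ] drot [ 0.    0.01 -0.01]
```

View pics/z_scene4.png

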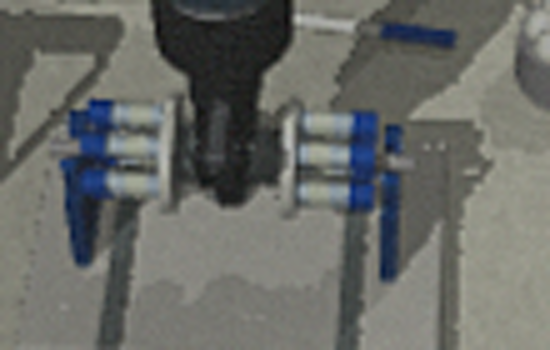

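View pics/z_side4.png

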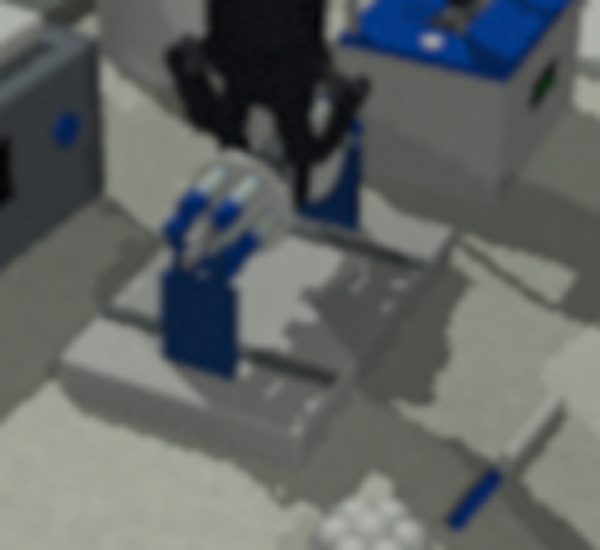

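Both axle ends are in the slot mouths, and the force is still only the rotor's weight. Lowering slowly.

Request:
step_arm(
  rows=[
    {"delta_pos": [3,-0.3,0],"delta_rot": [0,0,0]},
    {"delta_pos": [7,-0.3,0],"delta_rot": [0,0,0]},
    {"delta_pos": [11,-0.3,0],"delta_rot": [0,0,0]},
    {"delta_pos": [14,-0.3,0],"delta_rot": [0,0,0]},
    {"delta_pos": [16,-0.3,0],"delta_rot": [0,0,0]},
    {"delta_pos": [16,-0.3,0],"delta_rot": [0,0,0]},
  ],
)

```text
t: 7.5
tcp_pos: [585.6, -53.0, 94.0]
tcp_rot: [1.132, 1.257, -1.132]
wrist_force: [1.1, -0.1, -4.5]
opening: 32.7
```

Request:
step_arm(
  rows=[
    {"delta_pos": [1,0,0],"delta_rot": [0,0,0]},
    {"delta_pos": [1,0,0],"delta_rot": [0,0,0]},
  ],
)

```text
t: 7.75
tcp_pos: [585.9, -53.1, 93.5]
tcp_rot: [1.132, 1.257, -1.131]
wrist_force: [0.4, 0.2, -4.3]
opening: 32.2
```

Request:
step_arm(
  rows=[
    {"delta_pos": [1,0,0],"delta_rot": [0,0,0]},
    {"delta_pos": [1,0,0],"delta_rot": [0,0,0]},
  ],
)

```text
t: 8.0
tcp_pos: [585.9, -53.1, 93.3]
tcp_rot: [1.132, 1.256, -1.131]
wrist_force: [-3.4, -0.4, 2.6]
opening: 32.7
```

Request:
step_arm(
  rows=[
    {"delta_pos": [0.5,0,0],"delta_rot": [0,0,0]},
    {"delta_pos": [0.5,0,0],"delta_rot": [0,0,0]},
  ],
)

```text
t: 8.25
tcp_pos: [586.0, -53.1, 93.3]
tcp_rot: [1.132, 1.256, -1.131]
wrist_force: [-4.2, 1.1, 6.0]
opening: 32.2
```

Contact at TCP z 93.3 matches the seated height: I gripped at about 60 with the axle at 67, which puts it at 100 now. Releasing gently and retracting.

Request:
step_arm(
  rows=[
    {"delta_pos": [0,0,0],"delta_rot": [0,0,0]},
    {"delta_pos": [0,0,0],"delta_rot": [0,0,0]},
    {"delta_pos": [0,0,0],"delta_rot": [0,0,0]},
    {"delta_pos": [0,0,0],"delta_rot": [0,0,0]},
  ],
  grip=1,
  squeeze=20,
)

```text
t: 8.75
tcp_pos: [585.8, -53.1, 91.6]
tcp_rot: [1.132, 1.257, -1.132]
wrist_force: [-0.7, -0.4, -1.4]
opening: 85.2
```

Request:
step_arm(
  rows=[
    {"delta_pos": [-10,0,0],"delta_rot": [0,0,0]},
    {"delta_pos": [-30,0,0],"delta_rot": [0,0,0]},
    {"delta_pos": [-70,0,0],"delta_rot": [0,0,0]},
    {"delta_pos": [-115,0,0],"delta_rot": [0,0,0]},
    {"delta_pos": [-140,0,0],"delta_rot": [0,0,0]},
    {"delta_pos": [-150,0,0],"delta_rot": [0,0,0]},
    {"delta_pos": [-150,0,0],"delta_rot": [0,0,0]},
  ],
)

```text
t: 9.62
tcp_pos: [585.9, -53.0, 242.7]
tcp_rot: [1.132, 1.256, -1.131]
wrist_force: [0.3, -0.5, 0.4]
opening: 85.5
```

```bash
python3 - <<'E'
from meas import *
import pickle
print(read_state()['wrist_force'],read_state()['tcp_pos'])
for n in('scene','side','wrist'):
    c=cam(n,n+'5');  pickle.dump(c,open(n+'5.pkl','wb'))
    W=cloud(c);P=W.reshape(-1,3); z=P[:,2]-(2.2 if n=='side' else 0)
    m=np.isfinite(P[:,0])&(abs(P[:,0]-586)<60)&(abs(P[:,1]+53)<125)&(z>118)&(z<145)
    q=P[m]; print(n,len(q),cv2.minAreaRect(q[:,:2].astype(np.float32)))
    u=np.array([-np.sin(np.radians(6)),np.cos(np.radians(6))]); al=(P[:,:2]-[586,-53])@u; pe=(P[:,:2]-[586,-53])@[u[1],-u[0]]
    for sg in (-1,1):
        b=P[np.isfinite(P[:,0])&(al*sg>98)&(al*sg<112)&(abs(pe)<9)&(z>85)&(z<120)]
        if len(b): print(sg,len(b),b.mean(0).round(1),'top',np.percentile(b[:,2],95).round(1))
c=imaging.camera('scene'); cv2.imwrite('pics/z_scene5.png',cv2.resize(c['pixels'][160:270,70:290],None,fx=3.5,fy=3.5,interpolation=cv2.INTER_CUBIC))
E
```

```text
[ 0.34607017 -0.53409703  0.44964224] [585.94895923 -53.04714924 242.74208246]
scene 433 ((588.7489013671875, -53.146202087402344), (55.398040771484375, 193.10336303710938), 6.163112163543701)
-1 7 [ 598.4 -155.1  103.1] top 105.5
1 6 [578.   48.2 103.3] top 105.1
side 330 ((583.53271484375, -51.86888122558594), (60.57646942138672, 197.12986755371094), 6.969837188720703)
1 12 [575.3  48.9 102.8] top 108.8
wrist 5818 ((586.6158447265625, -53.48124694824219), (59.714813232421875, 194.358154296875), 5.772759914398193)
-1 65 [ 597.  -154.4  104.4] top 105.8
1 98 [575.7  47.6 104.4] top 106.4
```

View pics/wrist5.png

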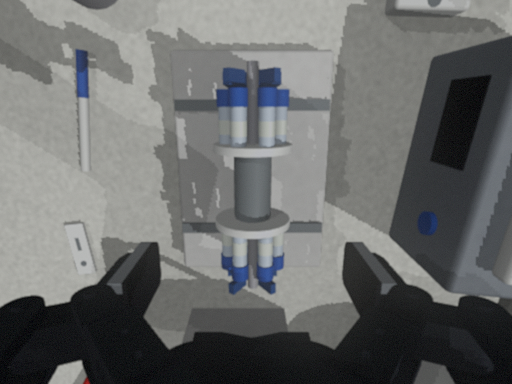

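View pics/z_scene5.png

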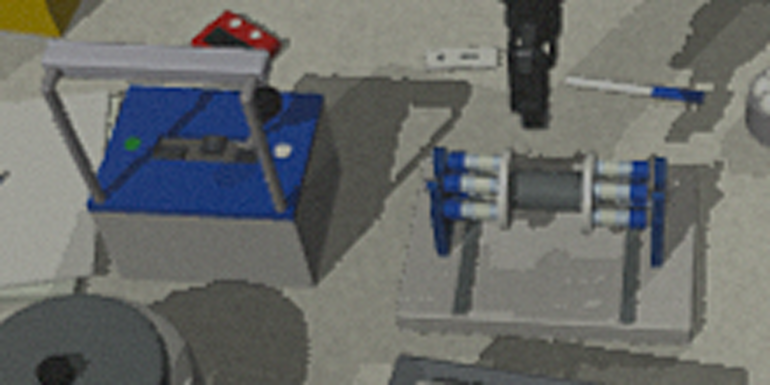

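The rotor sits seated, with both axle ends' tops at about z 105.5. Next is the gate: I'll locate the dots, the knob and the teeth.

```bash
python3 - <<'E'
from h import *
import pickle
u=np.array([-np.sin(np.radians(6)),np.cos(np.radians(6))]); w=np.array([u[1],-u[0]])
for n in ('scene','side'):
    c=pickle.load(open(n+'5.pkl','rb')); W=cloud(c); hsv=cv2.cvtColor(c['pixels'],cv2.COLOR_BGR2HSV)
    P=W; near=np.isfinite(P[...,0])&(abs(P[...,0]-597)<75)&(abs(P[...,1]+344)<100)
    off=2.2 if n=='side' else 0
    z=P[...,2]-off
    top=near&(z>100)&(z<120)
    for nm,m in (('green',top&(hsv[...,0]>45)&(hsv[...,0]<85)&(hsv[...,1]>100)),('white',top&(hsv[...,1]<60)&(hsv[...,2]>120)),('gatedark',near&(z<116)&(z>75)&(hsv[...,1]<90)&(hsv[...,2]<100)&(abs((P[...,:2]-[597,-343])@w)<35)),('ball',near&(z>135)&(z<190)&(hsv[...,2]<70))):
        vv,uu=np.nonzero(m)
        if len(vv)==0: print(n,nm,'none');continue
        cu,cv=uu.mean(),vv.mean(); r=ray(c,cu,cv,110)
        q=P[m]; d=q[:,:2]-[597,-343]
        print(n,nm,len(vv),(cu.round(1),cv.round(1)),'ray110',r.round(1),'med',np.median(q,0).round(1),'along',np.percentile(d@u,[3,97]).round(1),'across',np.percentile(d@w,[3,97]).round(1))
    b=near&(z>252); q=P[b]; print('bar',len(q),cv2.minAreaRect(q[:,:2].astype(np.float32)),np.median(q[:,2]))
    if n=='scene': cv2.imwrite('pics/gate_s.png',cv2.resize(c['pixels'][170:225,85:175],None,fx=8,fy=8,interpolation=cv2.INTER_CUBIC))
    else: cv2.imwrite('pics/gate_d.png',cv2.resize(c['pixels'][120:190,270:340],None,fx=8,fy=8,interpolation=cv2.INTER_CUBIC))
E
```

```text
scene green 12 (np.float64(107.4), np.float64(200.7)) ray110 [ 602.7 -409.1  110. ] med [ 603.6 -408.5  110.3] along [-70.  -61.5] across [-7.9  4.5]
scene white 15 (np.float64(148.3), np.float64(203.8)) ray110 [ 594.  -286.5  110. ] med [ 589.3 -282.5  109.5] along [15.3 66.2] across [-9.8 39.7]
scene gatedark 172 (np.float64(139.5), np.float64(204.1)) ray110 [ 599.5 -311.3  110. ] med [ 596.4 -317.1  106.3] along [-45.3  84.4] across [-28.8  29.1]
scene ball 95 (np.float64(135.5), np.float64(195.5)) ray110 [ 570.4 -333.9  110. ] med [ 586.8 -287.   165. ] along [-73.3  78.4] across [-19.2  61.9]
bar 561 ((634.4368896484375, -338.828125), (49.563743591308594, 168.40335083007812), 6.518301486968994) 259.03537409387775
side green none
side white 29 (np.float64(295.0), np.float64(147.2)) ray110 [ 634.  -355.8  110. ] med [ 652.6 -357.   113.3] along [-88.6  73.7] across [-32.1  65.9]
side gatedark 146 (np.float64(294.8), np.float64(163.1)) ray110 [ 575.4 -248.   110. ] med [ 590.  -260.5   92.6] along [-36.3  88. ] across [-31.6  30.7]
side ball 49 (np.float64(301.0), np.float64(146.3)) ray110 [ 618.8 -375.2  110. ] med [ 571.1 -283.2  163.3] along [49.9 72.4] across [-27.8  -6.9]
bar 178 ((634.232666015625, -335.45257568359375), (46.34584426879883, 169.8052215576172), 6.437600135803223) 261.96126334146163
```

View pics/gate_s.png

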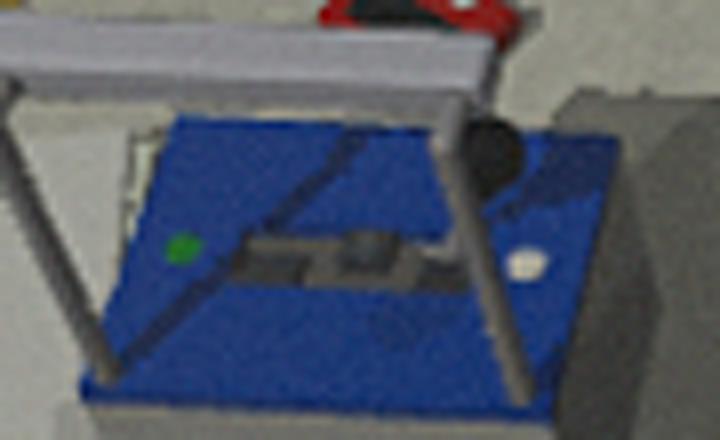

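View pics/gate_d.png

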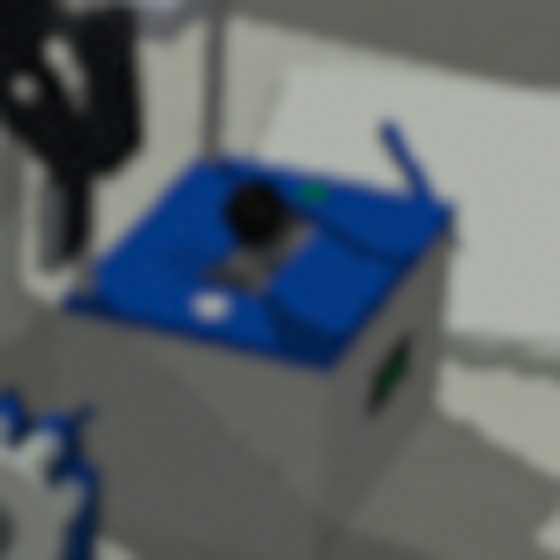

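The scene zoom shows the green dot at px (108,201), the white dot at (151,203) and the ball at about (146,189). In the gate, dark far-side teeth stand at both ends with a middle near-side tooth. I'll check the wrist joints for the two possible lean orientations.

```bash
cat >> h.py <<'E'
U=np.array([-np.sin(np.radians(6)),np.cos(np.radians(6)),0]); X=np.array([U[1],-U[0],0]); Z=np.array([0,0,1.])
def Rlean(lean,s=1,g=0):
    """tool leaned back by lean deg; tool y = s*machine y; g: additional tilt following the lever (rad, about machine +x)"""
    a=np.radians(lean); x=np.sin(a)*X-np.cos(a)*Z; y=s*U; R=np.stack([x,y,np.cross(x,y)],1)
    return Ro.from_rotvec(g*X).as_matrix()@R
E
python3 - <<'E'
from h import *
s=read_state();q=s['q'];R=Ro.from_rotvec(s['tcp_rot']).as_matrix()
def f(q,n): return Ro.from_euler('ZYZYZ',[q[0],q[1]+q[2],q[3],q[4],q[5]]).as_matrix() if 0 else Ro.from_euler('Z',q[0]).as_matrix()@Ro.from_euler('Y',q[1]+q[2]).as_matrix()@Ro.from_euler('Z',q[3]).as_matrix()@Ro.from_euler('Y',q[4]).as_matrix()@Ro.from_euler('Z',q[5]).as_matrix()
q0=np.array([-0.057,0.091,1.231,0,1.82,-0.057]); R0=np.array([[0,1,0],[0,0,-1],[-1,0,0]])
T=f(q0,0).T@R0; print(T.round(2)); print((f(q,0)@T-R).round(2)); print('q',q.round(2))
for c,(g,o) in {'g':((603.6,-408.5),0)}.items(): pass
for kn in ([582,-284,160],[600,-345,165],[605,-410,155]):
  for L in (250,):
    for sgn in (1,-1):
      for lean in (30,40):
        Rt=Rlean(lean,sgn)@np.linalg.inv(T)
        wp=np.array(kn)-L*Rlean(lean)[:,0]; q1=np.arctan2(wp[1],wp[0])
        for a in (1.2,1.5,):
            M=Ro.from_matrix((Ro.from_euler('Z',q1)*Ro.from_euler('Y',a)).as_matrix().T@Rt)
            e=M.as_euler('ZYZ'); print(kn,sgn,lean,a,'q1',q1.round(2),'q456',e.round(2),'alt',((e+[np.pi,0,np.pi])%(2*np.pi)*[1,-1,1]).round(2))
c=__import__('pickle').load(open('scene5.pkl','rb')); print(ray(c,107.9,201,110),ray(c,150.6,203.1,110))
c=__import__('pickle').load(open('side5.pkl','rb')); print(ray(c,270+315/8,120+192/8,112.2),ray(c,270+208/8,120+306/8,112.2), 'ball',ray(c,270+254/8,120+212/8,162))
E
```

```text
[[-0. -1.  0.]
 [-0.  0. -1.]
 [ 1. -0. -0.]]
[[ 0.  0.  0.]
 [ 0. -0. -0.]
 [-0.  0.  0.]]
q [-0.15  0.06  1.27 -0.    1.82 -0.25]
[582, -284, 160] 1 30 1.2 q1 -0.58 q456 [ 0.32  1.52 -2.2 ] alt [ 3.46 -1.52  0.94]
[582, -284, 160] 1 30 1.5 q1 -0.58 q456 [ 0.34  1.24 -2.3 ] alt [ 3.48 -1.24  0.84]
[582, -284, 160] 1 40 1.2 q1 -0.62 q456 [ 0.45  1.4  -2.25] alt [ 3.59 -1.4   0.89]
[582, -284, 160] 1 40 1.5 q1 -0.62 q456 [ 0.49  1.13 -2.39] alt [ 3.63 -1.13  0.75]
[582, -284, 160] -1 30 1.2 q1 -0.58 q456 [0.32 1.52 0.94] alt [ 3.46 -1.52  4.08]
[582, -284, 160] -1 30 1.5 q1 -0.58 q456 [0.34 1.24 0.84] alt [ 3.48 -1.24  3.99]
[582, -284, 160] -1 40 1.2 q1 -0.62 q456 [0.45 1.4  0.89] alt [ 3.59 -1.4   4.04]
[582, -284, 160] -1 40 1.5 q1 -0.62 q456 [0.49 1.13 0.75] alt [ 3.63 -1.13  3.89]
[600, -345, 165] 1 30 1.2 q1 -0.65 q456 [ 0.35  1.54 -2.26] alt [ 3.49 -1.54  0.88]
[600, -345, 165] 1 30 1.5 q1 -0.65 q456 [ 0.37  1.26 -2.37] alt [ 3.51 -1.26  0.78]
[600, -345, 165] 1 40 1.2 q1 -0.69 q456 [ 0.48  1.43 -2.31] alt [ 3.62 -1.43  0.84]
[600, -345, 165] 1 40 1.5 q1 -0.69 q456 [ 0.52  1.16
[... 548 characters left out ...]
0 1.2 q1 -0.76 q456 [ 0.52  1.46 -2.37] alt [ 3.66 -1.46  0.77]
[605, -410, 155] 1 40 1.5 q1 -0.76 q456 [ 0.55  1.2  -2.53] alt [ 3.7  -1.2   0.62]
[605, -410, 155] -1 30 1.2 q1 -0.72 q456 [0.38 1.57 0.82] alt [ 3.52 -1.57  3.96]
[605, -410, 155] -1 30 1.5 q1 -0.72 q456 [0.39 1.29 0.7 ] alt [ 3.53 -1.29  3.84]
[605, -410, 155] -1 40 1.2 q1 -0.76 q456 [0.52 1.46 0.77] alt [ 3.66 -1.46  3.91]
[605, -410, 155] -1 40 1.5 q1 -0.76 q456 [0.55 1.2  0.62] alt [ 3.7  -1.2   3.76]
[ 603.67384052 -407.25000456  110.        ] [ 590.40037024 -280.54777997  110.        ]
[ 599.02025483 -405.80085613  112.2       ] [ 587.28826307 -278.14445337  112.2       ] ball [ 569.86185309 -282.69791766  162.        ]
```

```bash
python3 - <<'E'
from h import *
R=Rlean(32); k=np.array([578,-288,155.]); go(k-100*R[:,0],R)
E
```

```text
t 9.82 pos [585.3 -53.  240. ] open 85.2 F [ 0.4  0.1 -0.6]
dpos [  0.3 -84.8 233. ] drot [-87.43 -25.23  25.17]
```

Request:
step_arm(
  rows=[
    {"delta_pos": [0,-20,40],"delta_rot": [-9,-2.6,2.6]},
    {"delta_pos": [0,-40,90],"delta_rot": [-18.5,-5.3,5.3]},
    {"delta_pos": [0,-60,140],"delta_rot": [-28,-8.1,8.1]},
    {"delta_pos": [0,-75,190],"delta_rot": [-37.5,-10.8,10.8]},
    {"delta_pos": [0,-85,225],"delta_rot": [-47,-13.6,13.6]},
    {"delta_pos": [0,-85,233],"delta_rot": [-56.5,-16.3,16.3]},
    {"delta_pos": [0,-85,233],"delta_rot": [-66,-19,19]},
    {"delta_pos": [0,-85,233],"delta_rot": [-75,-21.6,21.6]},
  ],
)

```text
t: 10.82
tcp_pos: [525.1, -293.6, 240.4]
tcp_rot: [0.108, 1.074, -0.069]
wrist_force: [0.4, -1.1, 0.3]
opening: 85.2
```

```bash
python3 - <<'E'
from h import *
R=Rlean(32); k=np.array([578,-288,155.]); go(k-100*R[:,0],R); print(read_state()['q'].round(2))
E
```

```text
t 10.82 pos [ 525.1 -293.6  240.4] open 85.2 F [ 0.4 -1.1  0.3]
dpos [ 0.7  0.  -0.1] drot [-12.18  -3.43   3.45]
[-0.74 -0.27  1.64  0.33  1.4  -2.19]
```

Request:
step_arm(
  rows=[
    {"delta_pos": [0.5,0,0],"delta_rot": [-8,-3.4,3.4]},
    {"delta_pos": [0.5,0,0],"delta_rot": [-8,-3.4,3.4]},
    {"delta_pos": [0.5,0,0],"delta_rot": [-8,-3.4,3.4]},
  ],
)

```text
t: 11.2
tcp_pos: [525.7, -293.7, 240.8]
tcp_rot: [0.018, 1.015, 0.05]
wrist_force: [0.1, -0.1, 0.6]
opening: 85.6
```

```bash
python3 - <<'E'
from h import *
import pickle
R=Rlean(32); k=np.array([578,-288,155.]); go(k-100*R[:,0],R); print(read_state()['q'].round(2))
c=cam('wrist','wrist6');pickle.dump(c,open('wrist6.pkl','wb')); print(c['C'],proj(c,k),proj(c,[596.5,-343.5,110]))
E
```

```text
t 11.2 pos [ 525.7 -293.7  240.8] open 85.6 F [ 0.1 -0.1  0.6]
dpos [ 0.7  0.1 -0.8] drot [-4.62 -0.03  0.32]
[-0.79 -0.27  1.66  0.43  1.39 -2.39]
[ 397.00707904 -300.71468562  316.3893439 ] [251.79184406 194.48617194] [189.1803813  171.89229442]
```

View pics/wrist6.png

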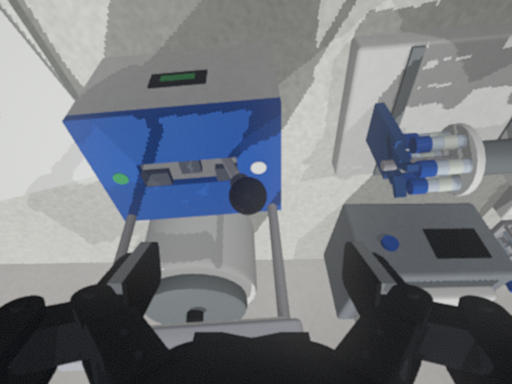

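The wrist view shows the gate well: ball at px (248,195), white dot at (259,168), green dot at (120,179), teeth between them. I'll measure the ball and the gaps.

```bash
python3 - <<'E'
from h import *
import pickle
c=pickle.load(open('wrist6.pkl','rb'))
cv2.imwrite('pics/gate6.png',cv2.resize(c['pixels'][140:220,105:285],None,fx=4.4,fy=4.4,interpolation=cv2.INTER_CUBIC))
hsv=cv2.cvtColor(c['pixels'],cv2.COLOR_BGR2HSV); W=cloud(c)
g=(hsv[...,0]>45)&(hsv[...,0]<85)&(hsv[...,1]>100); g[:150]=0;g[220:]=0;g[:,:100]=0;g[:,140:]=0
w=(hsv[...,1]<60)&(hsv[...,2]>140); w[:155]=0;w[180:]=0;w[:,:245]=0;w[:,272:]=0
G=ray(c,*np.argwhere(g).mean(0)[::-1],110);Wh=ray(c,*np.argwhere(w).mean(0)[::-1],110); print('green',G.round(1),'white',Wh.round(1),np.linalg.norm(G-Wh)); mid=(G+Wh)/2; print('mid',mid, 'dir',np.degrees(np.arctan2(*(Wh-G)[[1,0]])))
b=(hsv[...,2]<45); b[:170]=0;b[220:]=0;b[:,:225]=0;b[:,272:]=0
cn,_=cv2.findContours(b.astype(np.uint8),cv2.RETR_EXTERNAL,cv2.CHAIN_APPROX_NONE); cn=max(cn,key=cv2.contourArea); print(cv2.minEnclosingCircle(cn))
q=W[b];q=q[np.isfinite(q[:,0])]; q=q[(q[:,2]>135)&(q[:,2]<185)]; A=np.c_[2*q,np.ones(len(q))]; s=np.linalg.lstsq(A,(q**2).sum(1),rcond=None)[0]; print('sphere',s[:3],np.sqrt(s[3]+s[:3]@s[:3]),'mean',q.mean(0))
m=mid; T=(W-m)@np.stack([X,U,Z],1)
# raster of gate: unproject pixel onto z=110 plane
xs=np.arange(-20,20.1,.25); ys=np.arange(-70,70.1,.25)
gx,gy=np.meshgrid(xs,ys,indexing='ij'); pts=m+gx[...,None]*X+gy[...,None]*U
uv=np.array([proj(c,p) for p in pts.reshape(-1,3)]).reshape(gx.shape+(2,)).astype(np.float32)
top=cv2.remap(c['pixels'],uv[...,0],uv[...,1],cv2.INTER_LINEAR); hz=cv2.remap(T[...,2].astype(np.float32),uv[...,0],uv[...,1],cv2.INTER_NEAREST)
v=np.clip((hz+40)*6,0,255).astype(np.uint8)
out=np.vstack([top[::-1,::-1],cv2.cvtColor(v,cv2.COLOR_GRAY2BGR)[::-1,::-1]]); out=cv2.resize(out,None,fx=1.4,fy=1.4)
cv2.imwrite('pics/top6.png',out); print(out.shape)
E
```

```text
green [ 604.6 -408.2  110. ] white [ 591.  -279.8  110. ] 129.08916132053255
mid [ 597.81310938 -344.01374813  110.        ] dir 96.0312560016949Traceback (most recent call last):
  File "<stdin>", line 10, in <module>
ValueError: max() iterable argument is empty
```

View pics/gate6.png

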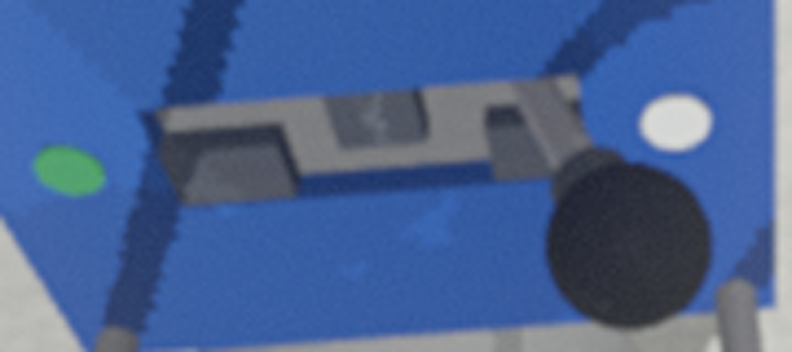

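```bash
python3 - <<'E'
from h import *
import pickle
c=pickle.load(open('wrist6.pkl','rb')); m=np.array([597.8,-344,110])
def pt(x,y,z): 
    r=ray(c,105+(x+.5)/4.4-.5,140+(y+.5)/4.4-.5,z); d=r-m; return (d@X).round(1),(d@U).round(1)
for z in (110,109.5,103):
    print(z,'fartoothR',pt(487,108,z),pt(495,180,z),'midR',pt(420,90,z),pt(429,135,z),'midL',pt(326,97,z),pt(341,149,z),'farL',pt(283,125,z),pt(299,195,z),'open ends',pt(155,110,z),pt(578,76,z),'corner far',pt(183,205,z))
# ball: distance from radius and depth
d=np.linalg.norm(c['C']-[578,-288,155]); print('f',c['mtx'][0,0],'exp rad px',15*c['mtx'][0,0]/d)
W=cloud(c); print('ball front',W[194:198,246:250].reshape(-1,3).mean(0))
fr=W[194:198,246:250].reshape(-1,3).mean(0); dr=fr-c['C']; dr/=np.linalg.norm(dr); k=fr+15*dr; print('ball centre',k.round(1)); e=k-(m-[0,0,98]); print('rel pivot',(e@X).round(1),(e@U).round(1),e[2].round(1),'r',np.linalg.norm(e), 'gimbal',-np.arctan2(e@U,e[2]))
E
```

```text
110 fartoothR (np.float64(-8.2), np.float64(26.0)) (np.float64(12.9), np.float64(24.4)) midR (np.float64(-14.6), np.float64(13.4)) (np.float64(-2.0), np.float64(12.8)) midL (np.float64(-14.7), np.float64(-5.8)) (np.float64(0.1), np.float64(-6.3)) farL (np.float64(-8.0), np.float64(-16.4)) (np.float64(12.8), np.float64(-18.6)) open ends (np.float64(-14.9), np.float64(-40.9)) (np.float64(-14.9), np.float64(45.6)) corner far (np.float64(13.1), np.float64(-44.3))
109.5 fartoothR (np.float64(-7.8), np.float64(25.9)) (np.float64(13.4), np.float64(24.3)) midR (np.float64(-14.1), np.float64(13.3)) (np.float64(-1.5), np.float64(12.7)) midL (np.float64(-14.3), np.float64(-6.0)) (np.float64(0.5), np.float64(-6.4)) farL (np.float64(-7.6), np.float64(-16.6)) (np.float64(13.3), np.float64(-18.8)) open ends (np.float64(-14.4), np.float64(-41.1)) (np.float64(-14.5), np.float64(45.5)) corner far (np.float64(13.6), np.float64(-44.6))
103 fartoothR (np.float64(-1.9), np.float64(24.7)) (np.float64(19.9), np.float64(23.1)) midR (np.float64(-8.4), np.float64(11.7)) (np.float64(4.6), np.float64(11.1)) midL (np.float64(-8.6), np.float64(-8.2)) (np.float64(6.7), np.float64(-8.7)) farL (np.float64(-1.7), np.float64(-19.2)) (np.float64(19.8), np.float64(-21.4)) open ends (np.float64(-8.8), np.float64(-44.4)) (np.float64(-8.8), np.float64(44.9)) corner far (np.float64(20.1), np.float64(-48.0))
f 307.19936297961283 exp rad px 18.976165044191408
ball front [ 565.16019268 -292.08468968  167.41435403]
ball centre [ 576.4 -291.5  157.5]
rel pivot -15.8 54.4 145.5 r 156.13148441870473 gimbal -0.35810521841414417
```

```bash
cat >> h.py <<'E'
M=np.array([597.5,-344,12.]) # pivot
def knob(g,s): return M+155*(np.sin(s)*X+np.cos(s)*(-np.sin(g)*U+np.cos(g)*Z))
def RT(lean=40,tw=8): return Rlean(lean)@Ro.from_rotvec([np.radians(tw),0,0]).as_matrix()
def ball():
    s=read_state(); R=Ro.from_rotvec(s['tcp_rot']).as_matrix(); k=s['tcp_pos']-8*R[:,0]; e=k-M
    print('t',round(s['t'],2),'ball rel x %.1f y %.1f z %.1f r %.1f g %.3f s %.3f'%(e@X,e@U,e[2],np.linalg.norm(e),-np.arctan2(e@U,e[2]),np.arcsin(e@X/155)),'F mach',[round(float(s['wrist_force']@a),1) for a in (X,U,Z)],'q',s['q'].round(2)[[3,4,5]])
E
python3 - <<'E'
from h import *
R=RT(); k=np.array([578,-291.6,157.]); print(knob(-.36,-.085)); go(k-80*R[:,0],R); go(k+8*R[:,0],R); 
E
```

```text
[ 578.72603625 -291.26816976  156.54027938]
t 11.25 pos [ 525.9 -293.4  241.3] open 85.1 F [-0.3 -0.1  0.2]
dpos [ 19.8  -4.4 -11.4] drot [ 3.48 -7.93  1.19]
t 11.25 pos [ 525.9 -293.4  241.3] open 85.1 F [-0.3 -0.1  0.2]
dpos [106.9  -3.    0.8] drot [ 3.48 -7.93  1.19]
```

Request:
step_arm(
  rows=[
    {"delta_pos": [20,-4,-11],"delta_rot": [3.5,-7.9,1.2]},
    {"delta_pos": [20,-4,-11],"delta_rot": [3.5,-7.9,1.2]},
    {"delta_pos": [50,-4,-7],"delta_rot": [3.5,-7.9,1.2]},
    {"delta_pos": [80,-3,-3],"delta_rot": [3.5,-7.9,1.2]},
    {"delta_pos": [100,-3,0],"delta_rot": [3.5,-7.9,1.2]},
    {"delta_pos": [107,-3,1],"delta_rot": [3.5,-7.9,1.2]},
    {"delta_pos": [107,-3,1],"delta_rot": [3.5,-7.9,1.2]},
  ],
)

```text
t: 12.12
tcp_pos: [584.1, -291.1, 152.5]
tcp_rot: [0.082, 0.876, 0.039]
wrist_force: [-0.4, -0.5, 0.0]
opening: 85.1
```

```bash
python3 - <<'E'
from h import *
ball(); R=RT(); k=np.array([578,-291.6,157.]); go(k+8*R[:,0],R)
c=cam('wrist','wrist7')
E
```

```text
t 12.12 ball rel x -13.0 y 54.0 z 146.7 r 156.8 g -0.353 s -0.084 F mach [-0.4, -0.4, 0.0] q [ 0.58  1.11 -2.46]
t 12.12 pos [ 584.1 -291.1  152.5] open 85.1 F [-0.4 -0.5  0. ]
dpos [ 0.6 -0.1 -1.8] drot [ 0.2   0.03 -0.04]
```

View pics/wrist7.png

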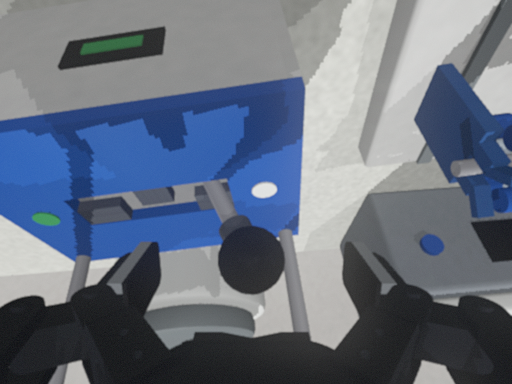

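Request:
step_arm(
  rows=[
    {"delta_pos": [0,0,-1],"delta_rot": [0,0,0]},
    {"delta_pos": [0,0,-1],"delta_rot": [0,0,0]},
    {"delta_pos": [0,0,-1],"delta_rot": [0,0,0]},
    {"delta_pos": [0,0,-1],"delta_rot": [0,0,0]},
    {"delta_pos": [0,0,-1],"delta_rot": [0,0,0]},
    {"delta_pos": [0,0,-1],"delta_rot": [0,0,0]},
  ],
  grip=0,
  squeeze=20,
)

```text
t: 12.92
tcp_pos: [582.7, -291.3, 151.0]
tcp_rot: [0.083, 0.875, 0.038]
wrist_force: [-2.1, 0.4, 2.9]
opening: 28.3
```

```bash
python3 - <<'E'
from h import *
ball(); 
s=read_state();print(s['opening']);Rc=Ro.from_rotvec(s['tcp_rot']).as_matrix()
for g in (-.30,-.25,-.20,-.15): print(g,(Rc.T@(knob(g,-.085)-knob(-.353,-.085))).round(1))
c=cam('wrist','wrist8')
cv2.imwrite('pics/w8.png',c['pixels'][150:384,80:420])
E
```

```text
t 12.93 ball rel x -14.4 y 54.0 z 145.1 r 155.5 g -0.356 s -0.093 F mach [-2.0, 0.6, 2.9] q [ 0.58  1.11 -2.46]
28.335631193924367
-0.3 [-2.  -7.4  2.7]
-0.25 [ -3.6 -14.6   5.1]
-0.2 [ -4.9 -21.9   7.2]
-0.15 [ -6.  -29.3   9.1]
```

View pics/w8.png

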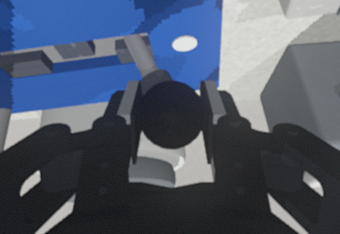

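The ball is held between the pads (opening 28.3 mm). Moving along the near lane to about -0.21.

Request:
step_arm(
  rows=[
    {"delta_pos": [-1.2,-4,1.5],"delta_rot": [0,0,0]},
    {"delta_pos": [-2.6,-10,3.6],"delta_rot": [0,0,0]},
    {"delta_pos": [-4,-16,5.6],"delta_rot": [0,0,0]},
    {"delta_pos": [-4.7,-20.5,6.8],"delta_rot": [0,0,0]},
    {"delta_pos": [-4.7,-20.5,6.8],"delta_rot": [0,0,0]},
  ],
)

```text
t: 13.6
tcp_pos: [585.5, -312.3, 158.3]
tcp_rot: [0.084, 0.874, 0.039]
wrist_force: [-0.9, 2.9, 6.4]
opening: 28.6
```

```bash
python3 - <<'E'
from h import *
ball(); print(read_state()['opening'])
s=read_state();Rc=Ro.from_rotvec(s['tcp_rot']).as_matrix()
e=s['tcp_pos']-8*Rc[:,0]-M; g0=-np.arctan2(e@U,e[2]); 
for dg in (.01,.02,.03,.05): print('dg',dg,(Rc.T@(knob(g0+dg,-.085)-knob(g0,-.085))).round(1))
for ss in (-.06,0,.05,.085): print('s',ss,(Rc.T@(knob(g0,ss)-knob(g0,-.085))).round(1))
c=cam('wrist','wrist9')
cv2.imwrite('pics/w9.png',cv2.resize(c['pixels'][130:280,50:290],None,fx=3,fy=3))
E
```

```text
t 13.6 ball rel x -13.8 y 32.7 z 152.4 r 156.5 g -0.212 s -0.089 F mach [-0.6, 3.0, 6.4] q [ 0.59  1.13 -2.48]
28.649862939418
dg 0.01 [-0.2 -1.5  0.4]
dg 0.02 [-0.5 -2.9  0.8]
dg 0.03 [-0.7 -4.4  1.2]
dg 0.05 [-1.1 -7.4  2. ]
s -0.06 [2.3 0.5 3.1]
s 0 [ 8.1  1.5 10.3]
s 0.05 [13.2  2.3 16. ]
s 0.085 [17.   2.7 19.9]
```

View pics/w9.png

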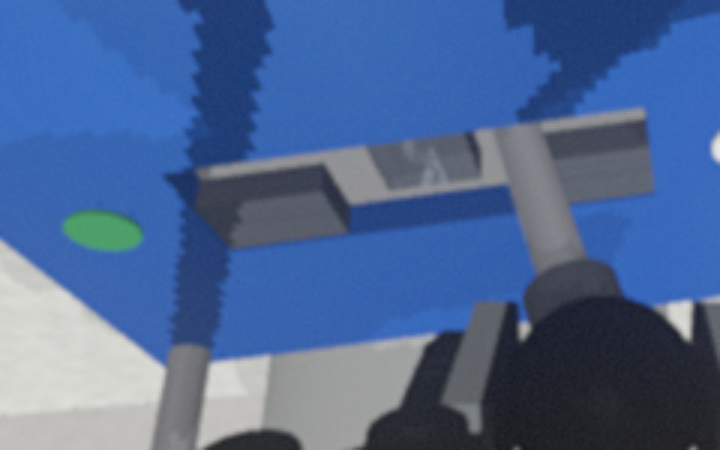

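Request:
step_arm(
  rows=[
    {"delta_pos": [0,-1.5,0.2],"delta_rot": [0,0,0]},
    {"delta_pos": [0,-2.9,0.4],"delta_rot": [0,0,0]},
    {"delta_pos": [0,-2.9,0.4],"delta_rot": [0,0,0]},
  ],
)

```text
t: 14.02
tcp_pos: [585.9, -315.0, 158.5]
tcp_rot: [0.083, 0.873, 0.039]
wrist_force: [-1.6, 3.1, 6.4]
opening: 28.5
```

```bash
python3 - <<'E'
from h import *
ball(); print(read_state()['opening'])
E
```

```text
t 14.03 ball rel x -13.7 y 30.0 z 152.6 r 156.1 g -0.194 s -0.088 F mach [-1.2, 3.2, 6.4] q [ 0.6   1.13 -2.49]
28.46997480741483
```

Request:
step_arm(
  rows=[
    {"delta_pos": [0,-1.5,0.3],"delta_rot": [0,0,0]},
    {"delta_pos": [0,-1.5,0.3],"delta_rot": [0,0,0]},
  ],
)

```text
t: 14.28
tcp_pos: [586.2, -316.3, 158.7]
tcp_rot: [0.084, 0.873, 0.04]
wrist_force: [-2.2, 5.9, 7.8]
opening: 28.5
```

Request:
step_arm(
  rows=[
    {"delta_pos": [0,-1.5,0.3],"delta_rot": [0,0,0]},
    {"delta_pos": [0,-1.5,0.3],"delta_rot": [0,0,0]},
  ],
)

```text
t: 14.52
tcp_pos: [586.4, -318.1, 158.7]
tcp_rot: [0.083, 0.873, 0.039]
wrist_force: [-0.6, 3.2, 7.4]
opening: 28.5
```

```bash
python3 - <<'E'
from h import *
ball(); print(read_state()['opening'])
E
```

```text
t 14.53 ball rel x -13.5 y 26.9 z 152.8 r 155.8 g -0.174 s -0.087 F mach [-0.3, 3.3, 7.4] q [ 0.6   1.14 -2.49]
28.524333997905934
```

Request:
step_arm(
  rows=[
    {"delta_pos": [0,-1.5,0.3],"delta_rot": [0,0,0]},
    {"delta_pos": [0,-1.5,0.3],"delta_rot": [0,0,0]},
  ],
)

```text
t: 14.78
tcp_pos: [586.7, -319.0, 158.9]
tcp_rot: [0.084, 0.873, 0.04]
wrist_force: [-2.5, 5.8, 9.2]
opening: 28.1
```

```bash
python3 - <<'E'
from h import *
ball()
c=cam('wrist','wrist10')
cv2.imwrite('pics/w10.png',cv2.resize(c['pixels'][130:280,50:290],None,fx=3,fy=3))
E
```

```text
t 14.78 ball rel x -13.3 y 26.0 z 153.0 r 155.8 g -0.168 s -0.086 F mach [-1.8, 6.0, 9.2] q [ 0.6   1.14 -2.49]
```

View pics/w10.png

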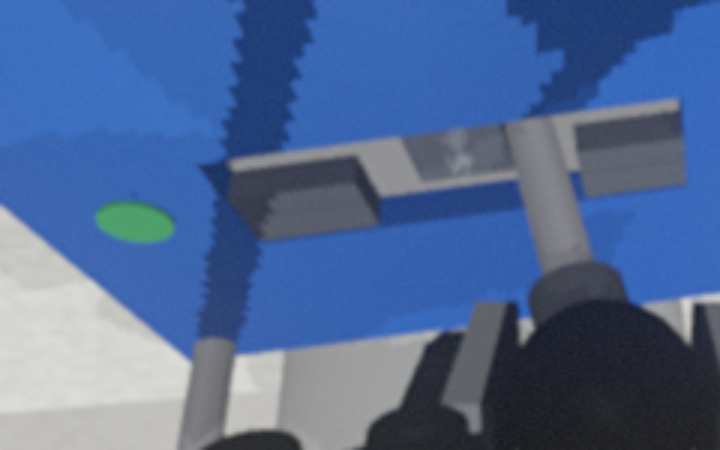

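The stick now touches the middle tooth, at g about -0.17 (Fy rose to 6 N). Backing off about 0.018 rad and crossing to the far lane.

Request:
step_arm(
  rows=[
    {"delta_pos": [0,3.2,-0.6],"delta_rot": [0,0,0]},
    {"delta_pos": [0,3.2,-0.6],"delta_rot": [0,0,0]},
  ],
)

```text
t: 15.08
tcp_pos: [586.1, -316.8, 158.5]
tcp_rot: [0.082, 0.873, 0.038]
wrist_force: [-1.1, 3.3, 5.7]
opening: 28.4
```

Request:
step_arm(
  rows=[
    {"delta_pos": [2.3,0.5,3],"delta_rot": [0,0,0]},
    {"delta_pos": [5,1,6.5],"delta_rot": [0,0,0]},
    {"delta_pos": [8,1.5,10.3],"delta_rot": [0,0,0]},
    {"delta_pos": [8,1.5,10.3],"delta_rot": [0,0,0]},
  ],
)

```text
t: 15.58
tcp_pos: [599.2, -315.6, 159.1]
tcp_rot: [0.082, 0.874, 0.038]
wrist_force: [-0.7, 1.7, 5.9]
opening: 28.7
```

```bash
python3 - <<'E'
from h import *
ball(); print(read_state()['opening'])
E
```

```text
t 15.57 ball rel x -0.5 y 28.1 z 153.2 r 155.7 g -0.181 s -0.003 F mach [-0.5, 1.8, 5.9] q [ 0.59  1.12 -2.47]
28.684547400063675
```

Request:
step_arm(
  rows=[
    {"delta_pos": [3,0.4,3.3],"delta_rot": [0,0,0]},
    {"delta_pos": [6,0.8,6.6],"delta_rot": [0,0,0]},
    {"delta_pos": [8.9,1.2,9.6],"delta_rot": [0,0,0]},
    {"delta_pos": [8.9,1.2,9.6],"delta_rot": [0,0,0]},
  ],
)

```text
t: 16.08
tcp_pos: [612.1, -314.5, 158.1]
tcp_rot: [0.082, 0.874, 0.038]
wrist_force: [-0.4, 1.4, 5.0]
opening: 28.9
```

```bash
python3 - <<'E'
from h import *
ball(); print(read_state()['opening'])
s=read_state();Rc=Ro.from_rotvec(s['tcp_rot']).as_matrix()
e=s['tcp_pos']-8*Rc[:,0]-M; g0=-np.arctan2(e@U,e[2]); ss=np.arcsin(e@X/155)
R2=RT(40,14)
for g in (-.1,0,.08,.12,.16):
    k=knob(g,.085); d=Rc.T@(k-knob(g0,.085)); print(g,d.round(1), 'rot',Ro.from_matrix(Rc.T@RT(40,14)).as_rotvec(degrees=True).round(1))
c=cam('wrist','wrist11')
cv2.imwrite('pics/w11.png',cv2.resize(c['pixels'][130:280,50:290],None,fx=3,fy=3))
E
```

```text
t 16.07 ball rel x 12.5 y 27.9 z 152.2 r 155.3 g -0.181 s 0.081 F mach [-0.3, 1.5, 5.0] q [ 0.58  1.11 -2.45]
28.853467131403296
-0.1 [ -1.3 -12.1   2.8] rot [6.1 0.2 0. ]
0 [ -1.9 -27.3   5.4] rot [6.1 0.2 0. ]
0.08 [ -1.5 -39.6   6.8] rot [6.1 0.2 0. ]
0.12 [ -1.1 -45.7   7.2] rot [6.1 0.2 0. ]
0.16 [ -0.4 -51.9   7.5] rot [6.1 0.2 0. ]
```

View pics/w11.png

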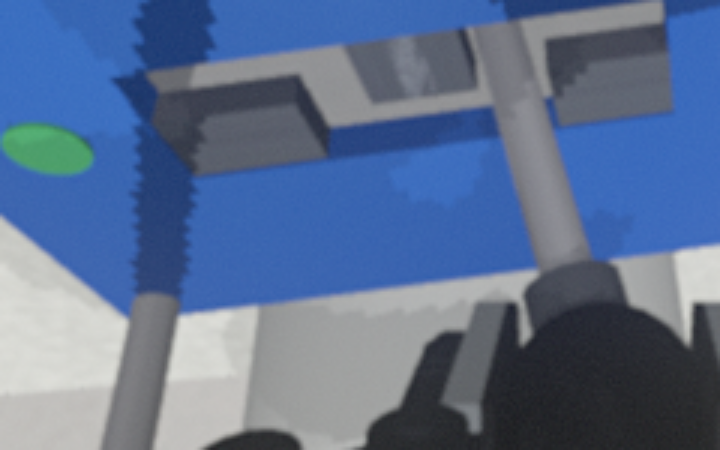

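Request:
step_arm(
  rows=[
    {"delta_pos": [-0.4,-4,1],"delta_rot": [0,0,0]},
    {"delta_pos": [-1,-10,2.4],"delta_rot": [1,0,0]},
    {"delta_pos": [-1.6,-17,3.8],"delta_rot": [2,0,0]},
    {"delta_pos": [-1.9,-24,4.9],"delta_rot": [3,0,0]},
    {"delta_pos": [-1.8,-31,5.9],"delta_rot": [4,0,0]},
    {"delta_pos": [-1.5,-37,6.5],"delta_rot": [5,0,0]},
    {"delta_pos": [-1.3,-41,6.9],"delta_rot": [6,0,0]},
    {"delta_pos": [-1.3,-41,6.9],"delta_rot": [6,0,0]},
  ],
)

```text
t: 17.12
tcp_pos: [616.2, -356.0, 159.0]
tcp_rot: [0.182, 0.877, -0.009]
wrist_force: [0.5, 0.8, 4.3]
opening: 28.8
```

```bash
python3 - <<'E'
from h import *
ball(); print(read_state()['opening'])
c=cam('wrist','wrist12')
cv2.imwrite('pics/w12.png',cv2.resize(c['pixels'][130:280,50:290],None,fx=3,fy=3))
E
```

```text
t 17.12 ball rel x 12.2 y -13.9 z 153.2 r 154.3 g 0.090 s 0.079 F mach [0.6, 0.8, 4.3] q [ 0.6   1.14 -2.39]
28.829273696244755
```

View pics/w12.png

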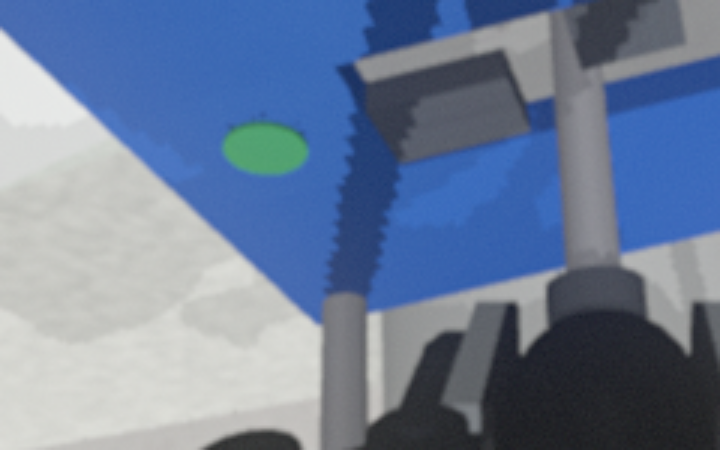

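Request:
step_arm(
  rows=[
    {"delta_pos": [0,-1.5,0.3],"delta_rot": [0,0,0]},
    {"delta_pos": [0.1,-3,0.6],"delta_rot": [0,0,0]},
    {"delta_pos": [0.1,-4.5,0.9],"delta_rot": [0,0,0]},
    {"delta_pos": [0.1,-4.5,0.9],"delta_rot": [0,0,0]},
  ],
)

```text
t: 17.68
tcp_pos: [616.4, -359.8, 158.4]
tcp_rot: [0.182, 0.877, -0.007]
wrist_force: [0.9, 2.2, 5.2]
opening: 28.7
```

Request:
step_arm(
  rows=[
    {"delta_pos": [0,-1.5,0.3],"delta_rot": [0,0,0]},
    {"delta_pos": [0,-1.5,0.3],"delta_rot": [0,0,0]},
  ],
)

```text
t: 17.92
tcp_pos: [616.6, -361.4, 158.4]
tcp_rot: [0.182, 0.877, -0.008]
wrist_force: [0.6, 3.0, 4.8]
opening: 28.6
```

Request:
step_arm(
  rows=[
    {"delta_pos": [0,-1.5,0.3],"delta_rot": [0,0,0]},
    {"delta_pos": [0,-1.5,0.3],"delta_rot": [0,0,0]},
  ],
)

```text
t: 18.18
tcp_pos: [616.5, -363.1, 157.9]
tcp_rot: [0.182, 0.878, -0.008]
wrist_force: [1.2, 1.2, 4.5]
opening: 28.9
```

```bash
python3 - <<'E'
from h import *
ball(); print(read_state()['opening'])
c=cam('wrist','wrist13')
cv2.imwrite('pics/w13.png',cv2.resize(c['pixels'][130:280,50:290],None,fx=3,fy=3))
E
```

```text
t 18.18 ball rel x 11.7 y -21.0 z 152.0 r 153.9 g 0.137 s 0.076 F mach [1.3, 1.1, 4.5] q [ 0.6   1.14 -2.4 ]
28.902638995807308
```

View pics/w13.png

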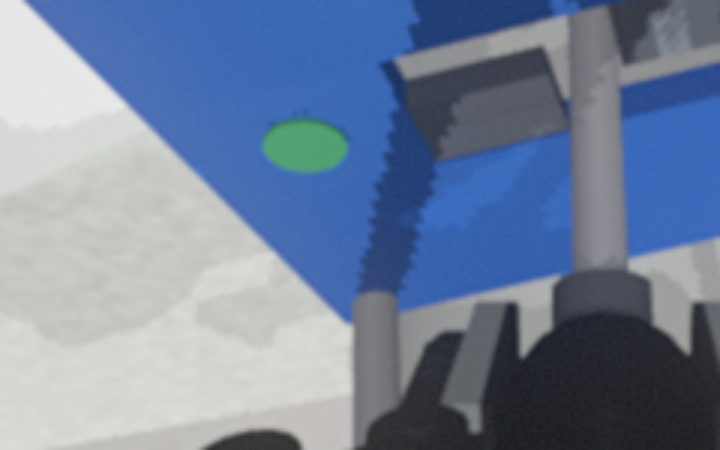

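Request:
step_arm(
  rows=[
    {"delta_pos": [0,-1.5,0.3],"delta_rot": [0,0,0]},
    {"delta_pos": [0,-1.5,0.3],"delta_rot": [0,0,0]},
  ],
)

```text
t: 18.48
tcp_pos: [616.5, -364.3, 157.8]
tcp_rot: [0.182, 0.878, -0.007]
wrist_force: [1.4, 2.3, 3.9]
opening: 28.3
```

Request:
step_arm(
  rows=[
    {"delta_pos": [0,-1.5,0.3],"delta_rot": [0,0,0]},
    {"delta_pos": [0,-1.5,0.3],"delta_rot": [0,0,0]},
  ],
)

```text
t: 18.73
tcp_pos: [616.6, -365.9, 157.7]
tcp_rot: [0.182, 0.878, -0.007]
wrist_force: [1.1, 2.4, 3.5]
opening: 28.5
```

```bash
python3 - <<'E'
from h import *
ball(); print(read_state()['opening'])
s=read_state();Rc=Ro.from_rotvec(s['tcp_rot']).as_matrix()
for ss in (.06,.03,0,-.05,-.085): print(ss,(Rc.T@(knob(.13,ss)-knob(.13,.078))).round(1))
c=cam('wrist','wrist14')
cv2.imwrite('pics/w14.png',cv2.resize(c['pixels'][130:280,50:290],None,fx=3,fy=3))
E
```

```text
t 18.73 ball rel x 11.6 y -23.8 z 151.8 r 154.1 g 0.155 s 0.075 F mach [1.3, 2.3, 3.5] q [ 0.6   1.14 -2.4 ]
28.50143899060412
0.06 [-1.9 -0.5 -1.9]
0.03 [-5.1 -1.4 -5.3]
0 [-8.1 -2.2 -8.7]
-0.05 [-13.   -3.6 -14.6]
-0.085 [-16.2  -4.6 -18.8]
```

View pics/w14.png

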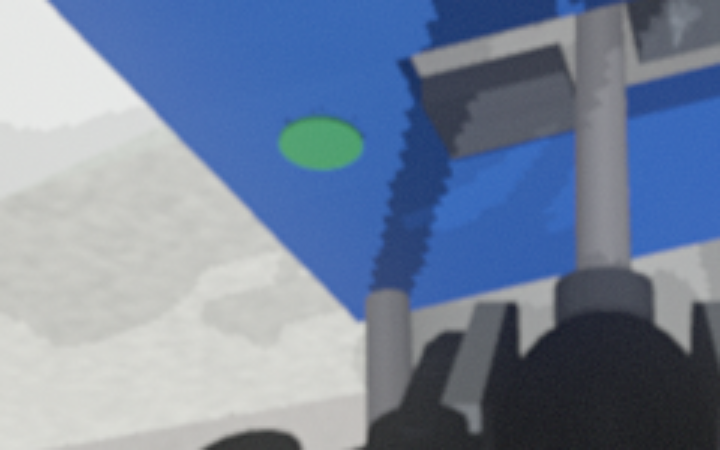

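Request:
step_arm(
  rows=[
    {"delta_pos": [0,-1.5,0.3],"delta_rot": [0,0,0]},
    {"delta_pos": [0,-1.5,0.3],"delta_rot": [0,0,0]},
  ],
)

```text
t: 19.02
tcp_pos: [616.8, -366.6, 157.6]
tcp_rot: [0.182, 0.879, -0.006]
wrist_force: [-0.0, 5.4, 2.9]
opening: 28.5
```

Request:
step_arm(
  rows=[
    {"delta_pos": [0,3.3,-0.7],"delta_rot": [0,0,0]},
    {"delta_pos": [0,3.3,-0.7],"delta_rot": [0,0,0]},
  ],
)

```text
t: 19.27
tcp_pos: [616.3, -364.5, 158.0]
tcp_rot: [0.181, 0.878, -0.009]
wrist_force: [1.2, -0.7, 2.5]
opening: 28.8
```

Request:
step_arm(
  rows=[
    {"delta_pos": [-2,-0.5,-2],"delta_rot": [0,0,0]},
    {"delta_pos": [-5,-1.4,-5.3],"delta_rot": [0,0,0]},
    {"delta_pos": [-8,-2.2,-8.7],"delta_rot": [0,0,0]},
    {"delta_pos": [-8,-2.2,-8.7],"delta_rot": [0,0,0]},
  ],
)

```text
t: 19.77
tcp_pos: [604.2, -365.4, 158.4]
tcp_rot: [0.182, 0.878, -0.008]
wrist_force: [0.2, 0.9, 2.3]
opening: 28.5
```

```bash
python3 - <<'E'
from h import *
ball(); print(read_state()['opening'])
E
```

```text
t 19.77 ball rel x -0.7 y -22.0 z 152.6 r 154.1 g 0.143 s -0.005 F mach [0.3, 0.9, 2.3] q [ 0.61  1.15 -2.42]
28.479277537023044
```

Request:
step_arm(
  rows=[
    {"delta_pos": [-2.5,-0.7,-3],"delta_rot": [0,0,0]},
    {"delta_pos": [-5,-1.4,-6],"delta_rot": [0,0,0]},
    {"delta_pos": [-7.5,-2.2,-9],"delta_rot": [0,0,0]},
    {"delta_pos": [-7.5,-2.2,-9],"delta_rot": [0,0,0]},
  ],
)

```text
t: 20.27
tcp_pos: [592.3, -366.6, 157.8]
tcp_rot: [0.182, 0.879, -0.008]
wrist_force: [1.4, 0.8, 1.8]
opening: 28.6
```

```bash
python3 - <<'E'
from h import *
ball(); print(read_state()['opening'])
s=read_state();Rc=Ro.from_rotvec(s['tcp_rot']).as_matrix()
e=s['tcp_pos']-8*Rc[:,0]-M; g0=-np.arctan2(e@U,e[2]); ss=np.arcsin(e@X/155)
for g in (.2,.25,.3,.35,.4,.415): print(g,(Rc.T@(knob(g,-.085)-knob(g0,ss))).round(1))
c=cam('wrist','wrist15')
cv2.imwrite('pics/w15.png',cv2.resize(c['pixels'][130:280,50:290],None,fx=3,fy=3))
E
```

```text
t 20.27 ball rel x -12.7 y -22.0 z 151.9 r 154.0 g 0.144 s -0.082 F mach [1.5, 0.7, 1.8] q [ 0.61  1.16 -2.43]
28.636376294549514
0.2 [ 0.9 -8.6  0.8]
0.25 [  2.2 -16.2   1.5]
0.3 [  3.8 -23.7   2. ]
0.35 [  5.7 -31.2   2.2]
0.4 [  7.8 -38.6   2.2]
0.415 [  8.5 -40.9   2.1]
```

View pics/w15.png

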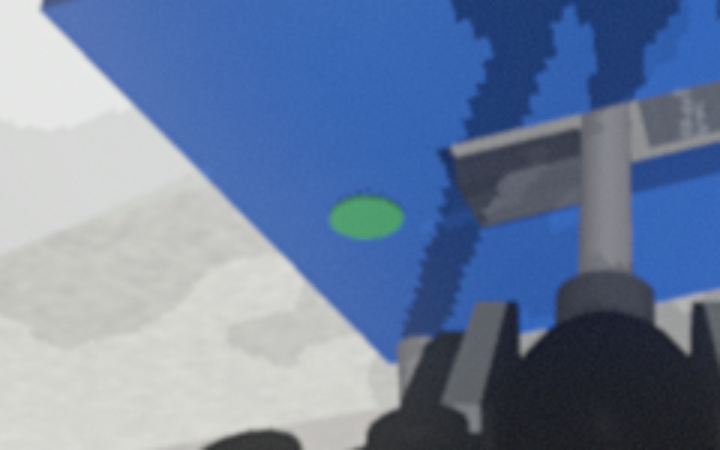

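Back in the near lane. Running on to the end, with some tool twist to keep q6 within range.

Request:
step_arm(
  rows=[
    {"delta_pos": [0.3,-4,0.4],"delta_rot": [0,0,0]},
    {"delta_pos": [1.2,-10,0.9],"delta_rot": [1,0,0]},
    {"delta_pos": [2.2,-16,1.5],"delta_rot": [2,0,0]},
    {"delta_pos": [3.6,-23,2],"delta_rot": [3,0,0]},
    {"delta_pos": [5.2,-29.5,2.2],"delta_rot": [4,0,0]},
    {"delta_pos": [6.6,-34.5,2.2],"delta_rot": [5,0,0]},
    {"delta_pos": [6.6,-34.5,2.2],"delta_rot": [5,0,0]},
  ],
)

```text
t: 21.2
tcp_pos: [595.7, -401.1, 148.8]
tcp_rot: [0.264, 0.878, -0.047]
wrist_force: [0.2, 1.5, 2.7]
opening: 28.7
```

```bash
python3 - <<'E'
from h import *
ball(); print(read_state()['opening'])
E
```

```text
t 21.2 ball rel x -12.9 y -56.6 z 142.9 r 154.3 g 0.377 s -0.083 F mach [0.4, 1.5, 2.7] q [ 0.63  1.17 -2.39]
28.6572331921049
```

Request:
step_arm(
  rows=[
    {"delta_pos": [0.4,-1.5,0.2],"delta_rot": [0,0,0]},
    {"delta_pos": [0.8,-3,0.4],"delta_rot": [0,0,0]},
    {"delta_pos": [0.8,-3,0.4],"delta_rot": [0,0,0]},
  ],
)

```text
t: 21.58
tcp_pos: [596.2, -403.3, 148.1]
tcp_rot: [0.263, 0.878, -0.046]
wrist_force: [1.1, 2.0, 3.1]
opening: 28.4
```

Request:
step_arm(
  rows=[
    {"delta_pos": [0.5,-1.5,0.2],"delta_rot": [0,0,0]},
    {"delta_pos": [0.5,-1.5,0.2],"delta_rot": [0,0,0]},
  ],
)

```text
t: 21.82
tcp_pos: [596.5, -404.1, 147.8]
tcp_rot: [0.264, 0.878, -0.044]
wrist_force: [-2.0, 5.1, 5.1]
opening: 28.7
```

Request:
step_arm(
  rows=[
    {"delta_pos": [0.5,-1.5,0.2],"delta_rot": [0,0,0]},
    {"delta_pos": [0.5,-1.5,0.2],"delta_rot": [0,0,0]},
  ],
)

```text
t: 22.08
tcp_pos: [596.9, -404.6, 147.7]
tcp_rot: [0.264, 0.878, -0.042]
wrist_force: [-4.8, 8.5, 8.2]
opening: 28.5
```

```bash
python3 - <<'E'
from h import *
ball(); print(read_state()['opening'])
E
```

```text
t 22.07 ball rel x -12.1 y -60.2 z 141.8 r 154.5 g 0.402 s -0.078 F mach [-3.9, 9.0, 8.2] q [ 0.63  1.17 -2.39]
28.457968687312523
```

Request:
step_arm(
  rows=[
    {"delta_pos": [-0.4,1.3,-0.2],"delta_rot": [0,0,0]},
    {"delta_pos": [-0.4,1.3,-0.2],"delta_rot": [0,0,0]},
  ],
)

```text
t: 22.32
tcp_pos: [596.6, -404.2, 147.8]
tcp_rot: [0.264, 0.878, -0.044]
wrist_force: [-1.9, 5.2, 5.1]
opening: 28.6
```

Request:
step_arm(
  rows=[
    {"delta_pos": [0,0,0],"delta_rot": [0,0,0]},
    {"delta_pos": [0,0,0],"delta_rot": [0,0,0]},
    {"delta_pos": [0,0,0],"delta_rot": [0,0,0]},
    {"delta_pos": [0,0,0],"delta_rot": [0,0,0]},
  ],
  grip=1,
)

```text
t: 22.82
tcp_pos: [596.3, -405.2, 147.0]
tcp_rot: [0.263, 0.879, -0.046]
wrist_force: [-0.1, 0.8, 0.9]
opening: 85.5
```

Request:
step_arm(
  rows=[
    {"delta_pos": [-15,0,0],"delta_rot": [0,0,0]},
    {"delta_pos": [-45,0,0],"delta_rot": [0,0,0]},
    {"delta_pos": [-85,0,0],"delta_rot": [0,0,0]},
    {"delta_pos": [-110,0,0],"delta_rot": [0,0,0]},
    {"delta_pos": [-110,0,0],"delta_rot": [0,0,0]},
  ],
)

```text
t: 23.45
tcp_pos: [525.5, -413.8, 235.4]
tcp_rot: [0.259, 0.875, -0.049]
wrist_force: [1.3, -0.3, -0.1]
opening: 85.6
```

```bash
python3 - <<'E'
from h import *
import pickle
s=read_state(); print(s['t'],s['tcp_pos'],s['wrist_force'],s['opening'])
c=cam('wrist','wrist16'); pickle.dump(c,open('wrist16.pkl','wb'))
print(proj(c,knob(.41,-.085)),proj(c,knob(.38,-.085)))
W=cloud(c); hsv=cv2.cvtColor(c['pixels'],cv2.COLOR_BGR2HSV)
for n in ('scene','side'):
    c=cam(n,n+'16'); pickle.dump(c,open(n+'16.pkl','wb'))
E
```

```text
23.45 [ 525.494189   -413.81718368  235.4086709 ] [ 1.27755188 -0.32665466 -0.12538965] 85.58453399192202
[250.77235065 190.75711497] [256.3058374  190.87465108]
```

View pics/wrist16.png

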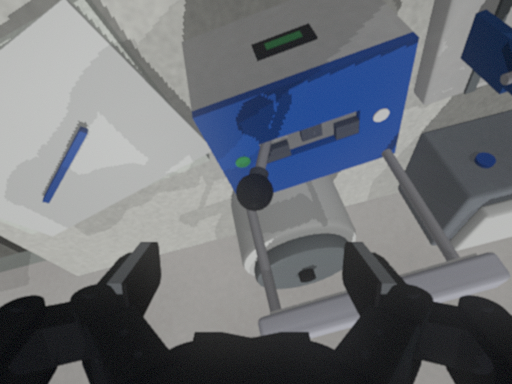

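View pics/scene16.png

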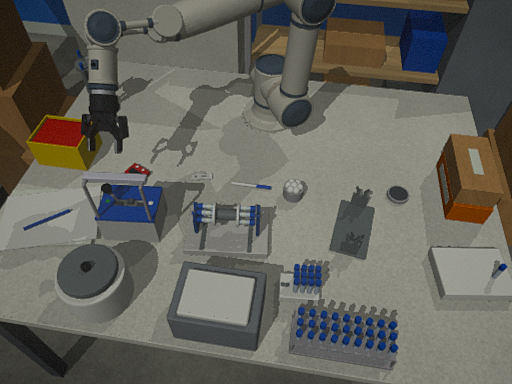

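```bash
python3 - <<'E'
from h import *
import pickle
def fit(name,box,gbox,wbox):
    c=pickle.load(open(name,'rb')); hsv=cv2.cvtColor(c['pixels'],cv2.COLOR_BGR2HSV); W=cloud(c)
    def cen(m,b):
        k=np.zeros(m.shape,bool); k[b[1]:b[3],b[0]:b[2]]=1; return np.argwhere(m&k).mean(0)[::-1],m&k
    G=ray(c,*cen((hsv[...,0]>45)&(hsv[...,0]<85)&(hsv[...,1]>100),gbox)[0],110)
    Wh=ray(c,*cen((hsv[...,1]<60)&(hsv[...,2]>130),wbox)[0],110)
    mid=(G+Wh)/2; print(name,'G',G.round(1),'W',Wh.round(1),'mid',mid.round(1))
    k,m=cen((hsv[...,2]<75)&(hsv[...,1]<90),box); cn,_=cv2.findContours(m.astype(np.uint8),0,1); cn=max(cn,key=cv2.contourArea); (cx,cy),r=cv2.minEnclosingCircle(cn); print('ball px',k.round(1),(cx,cy,r))
    # cast ray intersect sphere of r=155 about pivot mid, near solution with s~-.085
    P=np.array([mid[0],mid[1],12]); 
    for px in (k,(cx,cy)):
        d=c['R'].T@np.linalg.inv(c['mtx'])@np.array([px[0],px[1],1.]); d/=np.linalg.norm(d); o=c['C']-P
        b=d@o; disc=b*b-(o@o-155**2); 
        ss=[-b-np.sqrt(disc),-b+np.sqrt(disc)] if disc>0 else [-b]
        for t in ss:
            e=o+t*d; print('  g %.3f s %.3f'%(-np.arctan2(e@U,e[2]),np.arcsin(e@X/155)))
        # intersection with plane x = -13 (s=-.085)
        t=(-13.1-o@X)/(d@X); e=o+t*d; print('  plane: y %.1f z %.1f g %.3f'%(e@U,e[2],-np.arctan2(e@U,e[2])))
fit('wrist6.pkl',(228,176,272,216),(105,165,140,195),(245,155,272,180))
fit('wrist16.pkl',(235,170,274,210),(230,150,252,170),(368,105,395,125))
E
```

```text
wrist6.pkl G [ 604.6 -408.2  110. ] W [ 591.  -279.8  110. ] mid [ 597.8 -344.   110. ]
ball px [247.2 194.9] (245.93955993652344, 193.37911987304688, 20.535627365112305)
  g -0.359 s -0.099
  g -1.594 s 1.275
  plane: y 54.1 z 142.4 g -0.363
  g -0.354 s -0.112
  g -1.681 s 1.285
  plane: y 53.1 z 140.7 g -0.361
wrist16.pkl G [ 604.8 -407.4  110. ] W [ 591.1 -279.   110. ] mid [ 597.9 -343.2  110. ]
ball px [254.5 190.4] (256.0, 189.5, 21.07733726501465)
  g 0.395 s -0.089
  g 1.041 s 0.990
  plane: y -59.4 z 142.0 g 0.396
  g 0.385 s -0.097
  g 1.047 s 1.011
  plane: y -58.1 z 141.7 g 0.389
```

```bash
python3 - <<'E'
from h import *
import pickle
for n in('scene','side'):
    c=pickle.load(open(n+'16.pkl','rb'));c0=pickle.load(open(n+'0.pkl','rb'))
    P=cloud(c).reshape(-1,3); z=P[:,2]-(2.2 if n=='side' else 0)
    d=P[:,:2]-[586,-53]; al=d@U[:2]; pe=d@X[:2]
    for sg in(-1,1):
        b=P[np.isfinite(P[:,0])&(al*sg>98)&(al*sg<112)&(abs(pe)<9)&(z>85)&(z<120)]
        if len(b): print(n,sg,b.mean(0).round(1),np.percentile(b[:,2],95).round(1))
    m=np.isfinite(P[:,0])&(abs(pe)<40)&(abs(al)<110)&(z>118)&(z<145); print(cv2.minAreaRect(P[m][:,:2].astype(np.float32)))
print(job_done())
E
```

```text
scene -1 [ 598.  -155.3  102.6] 104.7
scene 1 [578.   48.2 103.3] 106.4
((589.3452758789062, -53.13404083251953), (54.072444915771484, 193.69981384277344), 6.983487129211426)
side 1 [576.1  48.5 103.2] 109.5
((584.8671264648438, -51.476966857910156), (58.385093688964844, 196.26300048828125), 6.359375476837158)
the job is handed in; nothing more can be done
None
```

The rotor is seated in the machine and the lever is at the run end. I handed the job in at about 23.5 s of the 54 s allowed; the hand-in reports no verdict.

- **Rotor:** I lifted it off the stand and lowered it level into both slots until I felt the floors, then let go. The last check from the scene camera put the tops of the axle ends at 104.7 and 106.4 mm (about 105 when seated). The side camera gave 109.5 mm for one end; it reads about 2 mm high and gave 108.8 when the rotor was first seated. The rotor's position agrees with its place to within a few mm and is in line with the slots.
- **Lever:** I held the knob at 20 N and went along the near lane to the first tooth at about -0.17 rad. From there I crossed to the far lane, went on to the last tooth at about +0.157 rad, crossed back, and ran to the end stop.
- **Lever end position:** I felt the end stop as the force rose to about 9 N along the gate. The arm read 0.40 rad there, and the wrist picture after release gave 0.385 to 0.396 rad, against the 0.38 needed and the nominal stop at 0.41. That margin is small, about the size of my calibration error (roughly 0.01 rad). I took the felt stop as the deciding evidence.
- **Everything else:** By eye, the bystanders in the last scene picture are where they started; I did not measure them. The gripper was open and clear of everything at hand-in.

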